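# Snap the turntable's bearing cover home and hang up the driver

### The arm

A 6-joint arm with a two-finger parallel gripper is mounted at the origin on the work surface. World frame = base frame: x ahead of the robot, y to its left, z up, the work surface at z = 0. Lengths are in m, angles in rad, forces in N, time in s.
With the tool pointing down it reaches from about 0.275 to 0.825 m from the base axis. Payload 5.2 kg.
Tool frame: the origin (TCP) lies at the very end of the fingers, on their centre line; the grasp point (between the pads) lies 19 mm behind it; z points along the fingers, x is the direction in which the jaws open and shut, and the axes are right-handed (so a half turn about z gives the same grasp; the last joint's range is limited). The gripper opens to 93 mm and grips with 3 to 60 N. Pads are 15 mm wide; open, the fingers measure 128 mm over their backs; the gripper's body (75 mm by 188 mm) begins 65 mm behind the grasp point.
Start: joints at [-1.429, 0.259, 1.535, -0, 1.348, -0.203], TCP at [0.186, -0.518, 0.219] pointing down, gripper open.
Joint ranges: [-3.14, 3.14], [-0.91, 2.08], [0.19, 2.58], [-1.22, 4.36], [0.22, 2.71], [-3.12, 3.12]. Speed limits (rad/s): [2.57, 2.57, 3.14, 3.14, 3.14, 3.14].

### API

Orientations are given as a unit quaternion [w, x, y, z].
In Python, from workcell import manip gives the robot as it stands.
- The arm moves only by the shell command python3 -m creep 'ROWS' [FORCE]. ROWS is JSON, a list of rows, each a list of 7 numbers: the shift along the tool's x, y, z in cm, then the turn, a rotation vector about the tool's x, y, z in rad, then the finger opening in cm, from 0 to 9.3. A call has exactly 5 rows; each row shifts and turns the commanded pose from where the row before left it, along the tool's axes as they then stand; what a row does not reach is not made up. A row lasts 1/12 s, in which the tool goes at most 41.7 mm and 7.16 degrees, less where a joint would pass 70% of its speed; a pose out of reach is approached as far as the arm can. A call with a gripper value outside its range is refused whole. The fingers move at their own pace and stop on an object; FORCE is the grip in N (left out, the last holds). Time passes only in rows, so rows that do not move let the fingers close, or fill a call up. It gives the time, the measured TCP pose, the force and the opening at its end, in the units of the state.
- manip.observe(): the state, without advancing time (a new reading comes with each control period).
- manip.camera(name): name is "side" or "top"; returns the picture (400x640x3 uint8, red, green, blue); there is no depth.
- manip.camera_params(name): a dict with "intrinsics" (3x3 intrinsics, pixels), "R" (3x3) and "t" (3): a world point X has camera coordinates R X + t. Camera axes: x right, y down, z forward; pixel columns grow to the right and rows downward; lengths in m; the calibration is good to about 2 mm. A picture is of the moment at which its call begins. camera_params takes no time and is no camera call.
- manip.close_job(): hands the job in, once; it reports no verdict.
Trained networks look in the newest picture that a camera, given by its name, has taken for a name from the list of things; names that differ only in an ending like _2 or _b are one class to them, and where a whole thing is asked for, a point or a joint stands for the part that bears it (a point fixed in the world has none). Each returns a list of dicts, best first, with "score" (0 to 1); they miss things now and then, are a little off and sometimes report something else, mostly with a low value. They report only what shows in the picture. A call takes as long as a camera call. They do not tell look-alikes from the thing itself.
- manip.regions_of(camera, thing): "mask" (400x640 bool, what is visible of it) and "bbox" ([left, top, right, bottom] in pixels, round what is visible of it).
The state is a dict: "clock": time; "joint_positions": joint angles; "joint_velocities": joint speeds; "joint_torque": joint torques, N m; "tcp_pos": TCP position; "tcp_rot": TCP orientation; "force": force on the tool from outside, world axes, zero at the start; "moment": the same for the moment, N m; "grip_width": finger opening in m.
Only numpy, scipy, OpenCV 4.12 (cv2) and the standard library are available. Lean on these libraries where they do the work, as an engineer would, in place of code of your own. Each camera call takes 0.05 s, during which the arm holds its last target.

### The job

The bearing cover of the upturned modelling turntable has only been laid on its hub, down inside the hollow base: with the wooden-handled driver press it straight down until it clicks fully home and sits level, firmly but without ramming it, and keep the gripper itself off the cover. The driver's handle is sunk in its rest, where only the steel shank can be gripped: stand it upright on its face on the bench, let go, and take it afresh by the handle for the pressing. When the cover is home, hang the driver in the empty slot of the hook rack, its shoulders on the two prongs, without knocking the tools hanging there or disturbing the other things on the bench.

Things in the scene. Friction and masses are not known exactly. Their poses are not given: they have to be found in the camera images.
- driver_center (a point): Driver, 140 mm long; point on its axis 70 mm from its flat face. z: from face to handle top. Along z from the face: steel foot, diameter 48, 0-14 mm; steel shank 20 (x) by 22 (y) mm, 14-62; flat wooden handle 40 (x) by 18 (y) mm, 62-140, its lower end a 10 mm shoulder on both x sides. 0.3-0.5 kg, balance point 30 mm from the face. Stands steadily on its face.
- driver: The driver's body, same axes, origin at the centre of its face. At the start it leans in the rest: z rises 25 degrees from level towards the handle, y is level, x points down; the foot's lower edge is on the bench. The shank can be taken across y, from above or leaning towards the handle end.
- rest_center (a point): Fixed sloping wooden rest, 75 (x) by 70 mm (y), about 90 mm high at its far end; point 30 mm up. The driver lies along its x, handle end towards +x, face centre 105 mm before the point. Two cheeks, outer width 40 mm, hide the handle's sides from 78 to 136 mm from the face, up to 14 mm above the driver's axis.
- cover_center (a point): Centre of the orange snap-fit bearing cover, diameter 50, height 23 mm; flat top 11.5 mm above the point; z up.
- cover: The cover's body, origin at the centre of its lower rim. At the start it lies loose on four spring balls of the hub, its top 14 to 15 mm above the hub's top. Pressed down in the middle it takes 11 to 14 N (off-centre or askew it cocks), clicks over the balls and stops after 9 to 10 mm, its top 5 mm above the hub's top (cover_center 6.5 mm below hub_top).
- hub_top (a point): Top centre of the bearing hub (diameter 34), 60 mm above the bench, z up. The turntable is fixed, upside down on its wheel head (diameter 200, 12 thick). Its grey bell-shaped base opens upward round the hub as a well: rim 150 mm above the bench (three feet to 155), inner diameter 136 at the rim, about 85 mm at the cover; rim flange outer diameter 158.
- free_slot (a point): Empty slot of the rack: where the driver's axis goes, on the strip's top face 105 mm above the bench; z up. Open towards -x, 27 mm wide (y), mouth 34 mm before, closed end 31 mm behind the point. Strip 6 mm thick; prong ends turn up 7 mm at the mouth. The shank goes in, the driver's x along this y, shoulders on the prongs. Slots at y -75, +75, +150 mm are taken.
- rack: Hook rack, fixed: 333 mm long (y), strip top 105 mm above the bench, two uprights at the ends, free below the strip; origin on the bench below the strip; slots open to -x.
- tool_blue_center (a point): Hanging tool, blue handle; 125 mm long, shank and shoulders as the driver's, foot diameter 36; handle to 63 mm above the rack's strip. Point on its axis 2 mm below the strip's top. Leave alone.
- tool_green_center (a point): Hanging tool, green handle, as the blue one, foot diameter 52. Leave alone.
- tool_black_center (a point): Hanging tool, black handle, as the blue one, foot diameter 42. Leave alone.
- clay_figure_mid (a point): Small grey clay figure on a 50 mm wooden square, 100 mm high; point 40 mm up. Leave alone.
- pinch_pot_mid (a point): Terracotta bowl, diameter 76, height 55 mm; point 28 mm up. Leave alone.
- slip_jar_mid (a point): Blue jar with white cap, diameter 60, height 75 mm; point 38 mm up. Leave alone.
There are look-alikes about, which are no part of the job. Leave any purple look-alike of the part that bears tool_black_center alone.

How it is judged:
By the outcome, as a careful person would: the job done as asked, in the order asked, and still so for the second after the job is handed in, with the robot touching nothing.
It also fails if it takes over 59 s, if anything falls off the work surface, if the arm or the gripper's body presses on something with over 40 N, if the wrist force passes 120 N, or if a joint passes its speed limit or range.

## Working session

There is one attempt and no reset: what is moved stays moved. The work goes in short steps, Python scripts to look and compute and a shell command to move; the robot and the scene stay as the last step left them, time stands still between calls to the robot, and variables do not carry over. Pictures are saved under pics/ and viewed, and the job is handed in when it is done.

```bash
ls; mkdir -p pics; python3 - <<'E'
from workcell import manip
import cv2
s=manip.observe();print(s)
for c in("side","top"):
    im=manip.camera(c);cv2.imwrite(f"pics/{c}0.png",im[:,:,::-1])
    p=manip.camera_params(c);print(c,p)
E
```

```text
pics
{'clock': 0.0, 'joint_positions': array([-1.42877878e+00,  2.59289047e-01,  1.53608537e+00,  2.86953111e-05,
        1.34799738e+00, -2.02753357e-01]), 'joint_velocities': array([-2.76381239e-05, -1.89754348e-04,  3.67289813e-04,  6.64114170e-04,
        2.44798145e-03, -1.00595532e-04]), 'joint_torque': array([-7.67329566e-04, -4.37321949e+01, -2.84001714e+01,  7.19311042e-02,
        4.13315487e-02, -1.55192956e-04]), 'tcp_pos': array([ 0.18586655, -0.51706044,  0.21784583]), 'tcp_rot': array([-6.57422021e-04,  8.17916263e-01, -5.75336593e-01, -5.99447538e-04]), 'force': array([ 0.29313701, -0.4172682 , -0.16988306]), 'moment': array([-0.00900849,  0.00978289, -0.00540113]), 'grip_width': 0.09301287967939478}
side {'intrinsics': array([[486.02936438,   0.        , 318.27216192],
       [  0.        , 486.02936438, 194.64299684],
       [  0.        ,   0.        ,   1.        ]]), 'R': array([[ 0.99318725, -0.11576629,  0.01331381],
       [-0.05651782, -0.57846582, -0.81374629],
       [ 0.10190597,  0.80744998, -0.58106773]]), 't': array([-0.44531943,  0.10574701,  1.58182439])}
top {'intrinsics': array([[478.85429061,   0.        , 324.56390632],
       [  0.        , 478.85429061, 198.22894361],
       [  0.        ,   0.        ,   1.        ]]), 'R': array([[-0.01490009, -0.99980415, -0.01302505],
       [-0.98804234,  0.01672159, -0.15327336],
       [ 0.15346114,  0.01058551, -0.98809798]]), 't': array([0.05467692, 0.46354001, 1.22168052])}
```

View pics/side0.png

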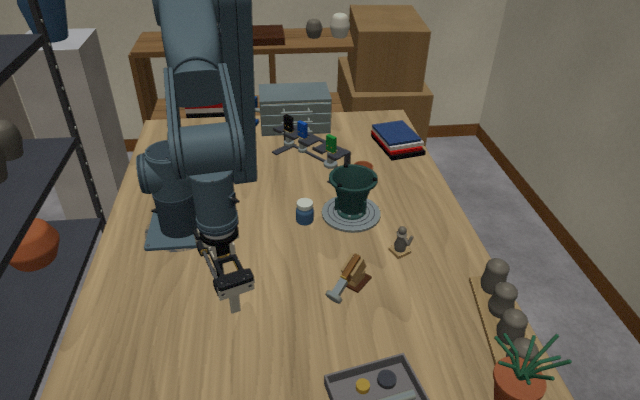

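View pics/top0.png

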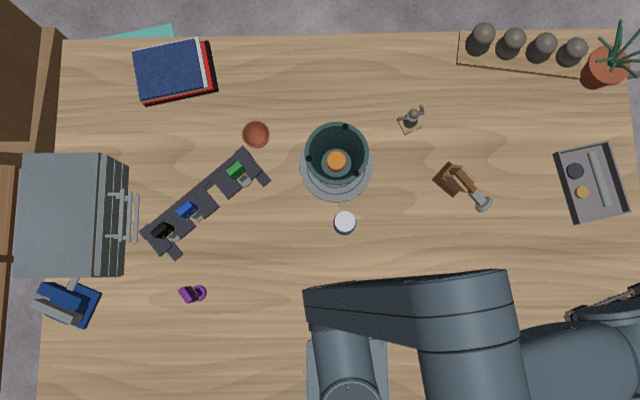

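The top view shows the driver with its foot at (483,203) and its handle in the rest at (455,178). The cover is at (336,160). The rack tools are green (237,170), blue (187,210) and black (163,230), so the free slot is near (212,190). Other candidates:
- **Purple look-alike:** at (193,293), lying on the bench.
- **Dark and yellow discs:** in the tray at (578,180), not the cover.
- **Driver:** only one candidate with a wooden handle.

Next I'll take close crops and measure.

```bash
cat > h.py <<'E'
import numpy as np, cv2
from workcell import manip
P={c:manip.camera_params(c) for c in("side","top")}
def proj(c,X):
    p=P[c];X=np.atleast_2d(X);Y=X@p["R"].T+p["t"];q=Y@p["intrinsics"].T;return q[:,:2]/q[:,2:]
def ray(c,uv):
    p=P[c];C=-p["R"].T@p["t"];d=p["R"].T@np.linalg.solve(p["intrinsics"],[uv[0],uv[1],1.]);return C,d
def atz(c,uv,z):
    C,d=ray(c,uv);return C+d*(z-C[2])/d[2]
def tri(a,b):
    A=[];B=[]
    for c,uv in(("side",a),("top",b)):
        C,d=ray(c,uv);d/=np.linalg.norm(d);M=np.eye(3)-np.outer(d,d);A.append(M);B.append(M@C)
    X=np.linalg.solve(sum(A),sum(B));return X
def crop(im,x0,y0,w,h,k,fn):
    cv2.imwrite(fn,cv2.resize(im[y0:y0+h,x0:x0+w,::-1],None,fx=k,fy=k,interpolation=cv2.INTER_CUBIC))
def shot(c):
    return manip.camera(c)
E
python3 - <<'E'
from h import *
t=cv2.imread("pics/top0.png")[:,:,::-1];s=cv2.imread("pics/side0.png")[:,:,::-1]
crop(t,425,150,80,70,8,"pics/c1.png");crop(s,310,245,80,70,8,"pics/c2.png")
crop(t,130,140,150,125,5,"pics/c3.png");crop(t,290,110,100,100,6,"pics/c4.png")
for n in["driver_center","driver","rest_center","cover_center","cover","hub_top","free_slot","rack","tool_green_center","tool_blue_center","tool_black_center"]:
  for c in("top","side"):
    r=manip.regions_of(c,n)
    for q in r[:2]:
        m=q["mask"];ys,xs=np.nonzero(m);print(n,c,round(q["score"],2),q["bbox"],m.sum(),xs.mean().round(1),ys.mean().round(1))
print(manip.observe()["clock"])
E
```

```text
driver_center top 0.69 [449.3, 166.4, 493.1, 214.3] 536 473.8 192.5
driver_center side 0.65 [324.9, 254.6, 360.3, 301.7] 497 343.1 280.2
driver top 0.54 [244.0, 122.4, 272.8, 150.9] 607 255.5 133.3
driver side 0.56 [328.0, 257.0, 358.1, 304.8] 528 342.4 281.3
rest_center top 0.9 [433.6, 161.2, 474.7, 196.5] 690 450.9 179.8
rest_center top 0.46 [227.3, 159.7, 251.3, 185.9] 332 239.7 174.2
rest_center side 0.8 [341.0, 254.3, 370.6, 292.8] 586 356.8 273.7
rest_center side 0.69 [322.5, 166.7, 379.2, 236.0] 3018 351.6 199.1
cover_center top 0.62 [327.1, 150.8, 343.4, 172.2] 295 335.6 161.1
cover top 0.79 [327.0, 152.6, 342.7, 171.5] 305 336.0 161.0
hub_top top 0.69 [301.7, 124.6, 374.6, 203.0] 4253 335.8 162.6
hub_top side 0.81 [322.8, 166.3, 381.6, 236.1] 3048 351.9 199.6
hub_top side 0.24 [296.1, 120.3, 306.5, 155.2] 232 302.3 134.9
free_slot top 0.89 [138.7, 148.5, 271.5, 259.4] 3379 202.7 201.3
free_slot top 0.74 [451.9, 170.4, 494.7, 209.3] 510 472.5 191.0
free_slot side 0.87 [271.4, 124.7, 351.2, 163.7] 848 310.3 144.7
rack top 0.68 [138.0, 145.0, 271.8, 260.2] 3391 202.0 201.4
rack top 0.2 [175.1, 203.2, 204.7, 221.9] 309 189.0 211.2
rack side 0.87 [272.8, 122.6, 350.0, 163.1] 733 312.5 146.1
tool_green_center top 0.69 [226.0, 160.1, 251.1, 187.8] 386 238.6 174.6
tool_green_center side 0.88 [325.6, 132.1, 339.1, 173.1] 327 330.6 151.4
tool_blue_center top 0.6 [176.2, 201.8, 204.8, 223.4] 345 189.5 211.5
tool_blue_center side 0.71 [295.3, 121.7, 308.6, 154.7] 211 302.2 133.5
tool_black_center top 0.73 [176.2, 285.9, 207.3, 303.1] 393 192.6 293.5
tool_black_center top 0.59 [151.8, 220.2, 174.7, 241.8] 367 165.2 232.2
tool_black_center side 0.55 [285.7, 114.7, 294.2, 146.9] 259 288.5 128.8
tool_black_center side 0.26 [358.5, 162.6, 373.4, 167.7] 54 366.0 164.0
1.2
```

View pics/c1.png

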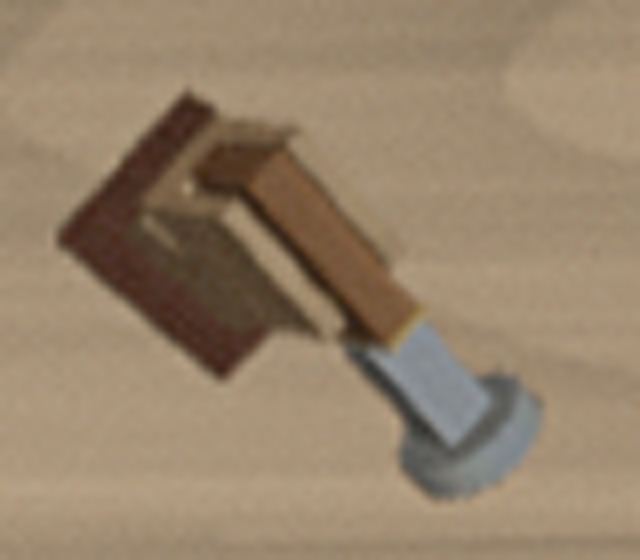

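View pics/c2.png

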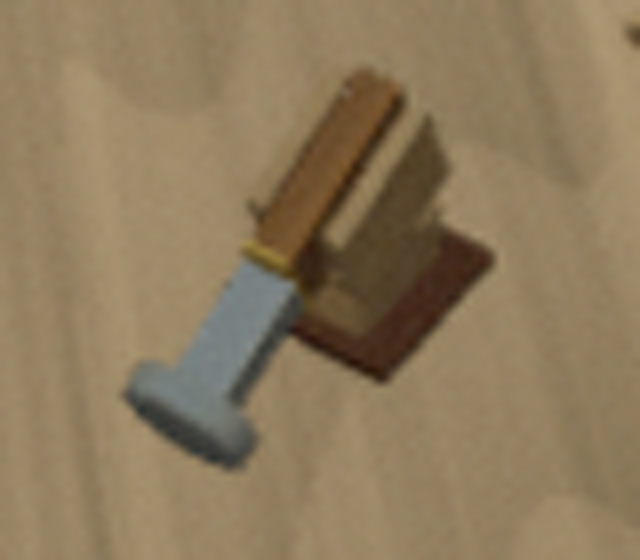

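View pics/c3.png

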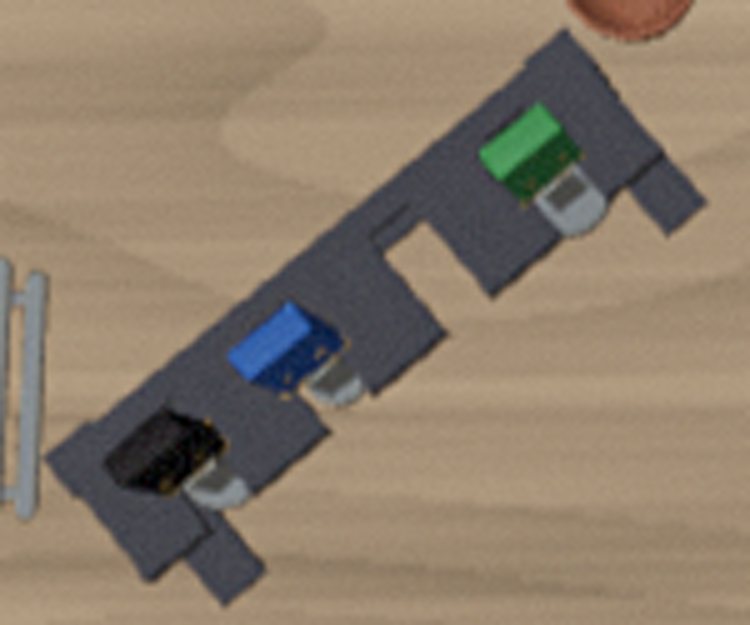

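View pics/c4.png

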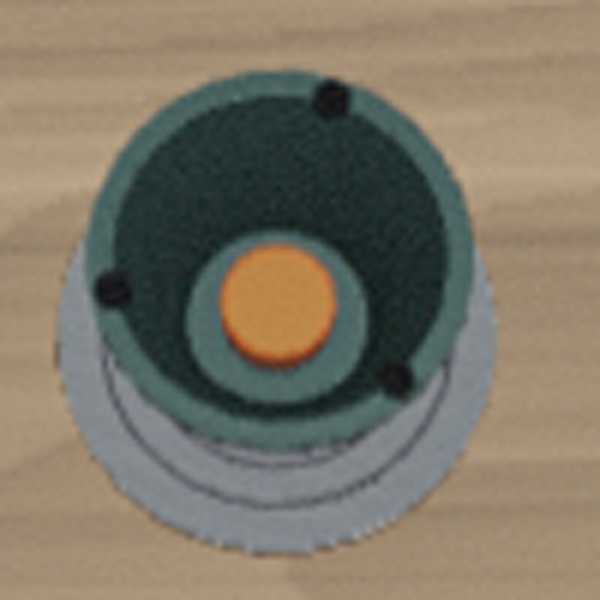

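c1 and c2 show the driver lying in its rest, handle top edge from (245,187)/(280,140) to (390,347)/(425,308) in c1. c3 shows the free slot's mouth at (445,333)/(492,298) and its closed end near (385,250)/(430,222). c4 shows the cover's top centred near (278,302), apparently concentric. Next I'll fit poses to these points.

```bash
cat > fit.py <<'E'
from h import *
from scipy.optimize import least_squares
def px(x0,y0,k,c): return np.array([x0+(c[0]+.5)/k-.5,y0+(c[1]+.5)/k-.5])
T=lambda c:px(425,150,8,c); S=lambda c:px(310,245,8,c); K=lambda c:px(130,140,5,c); W=lambda c:px(290,110,6,c)
if __name__=="__main__":
    obs=[("top",(-20,9,140),T((245,187))),("top",(-20,-9,140),T((282,140))),("top",(-20,9,62),T((385,347))),("top",(-20,-9,62),T((422,310))),
     ("top",(-10,11,14),T((453,447))),("top",(-10,-11,14),T((492,402))),
     ("side",(-20,9,62),S((248,243))),("side",(-20,-9,62),S((293,270)))]
    t=np.radians(25)
    def body(p):
        x,y,a=p[:3];z=.024*np.cos(t)
        Z=np.array([np.cos(t)*np.cos(a),np.cos(t)*np.sin(a),np.sin(t)]);Y=np.array([-np.sin(a),np.cos(a),0]);X=np.cross(Y,Z)
        return np.array([x,y,z]),np.c_[X,Y,Z]
    def f(p):
        o,R=body(p);r=[]
        for c,q,u in obs: r+=list(proj(c,o+R@(np.array(q)/1000))[0]-u)
        return r
    s=least_squares(f,[.25,-.3,.7],loss="soft_l1");print("driver",s.x,np.degrees(s.x[2]));print(np.round(np.reshape(f(s.x),(-1,2)),2))
    for n,c,z in(("cover",(278,302),.0745),("hubringbottom",(278,317),.05),("rim",(280,261),.15)):
        print(n,atz("top",W(c),z))
    L=atz("top",W((57,340)),.012);R_=atz("top",W((497,340)),.012);print("head LR",L,R_,"bottom",atz("top",W((277,555)),.012))
    for c,z in(((445,333),.112),((492,298),.112),((385,250),.105),((430,222),.105),((445,333),.105),((492,298),.105),((527,63),.105),((100,425),.105),((565,30),.105),((662,155),.105),((47,458),.105),((150,580),.105)):
        print(c,z,np.round(atz("top",K(c),z),4))
    for n,c in(("green",((540,103),(481,155),(505,187),(565,135))),("blue",((290,302),(228,354),(255,388),(308,340)))):
        print(n,np.mean([atz("top",K(q),.168) for q in c],0).round(4))
E
python3 fit.py
```

```text
driver [ 0.44069969 -0.37411261  0.82014307] 46.99073664818195
[[-0.11 -0.69]
 [-0.12 -0.03]
 [ 0.43  0.11]
 [ 0.29 -0.42]
 [-0.18 -0.04]
 [ 0.31 -0.61]
 [-1.11 -0.05]
 [-1.23 -0.55]]
cover [0.55777782 0.01614679 0.0745    ]
hubringbottom [0.55687662 0.01590869 0.05      ]
rim [0.55675228 0.01614423 0.15      ]
head LR [0.55686968 0.11523459 0.012     ] [ 0.55333561 -0.08303811  0.012     ] bottom [0.45716075 0.01780748 0.012     ]
(445, 333) 0.112 [0.4371 0.3082 0.112 ]
(492, 298) 0.112 [0.4542 0.2852 0.112 ]
(385, 250) 0.105 [0.4804 0.3407 0.105 ]
(430, 222) 0.105 [0.4943 0.3184 0.105 ]
(445, 333) 0.105 [0.4381 0.3098 0.105 ]
(492, 298) 0.105 [0.4553 0.2867 0.105 ]
(527, 63) 0.105 [0.5751 0.2709 0.105 ]
(100, 425) 0.105 [0.395 0.48  0.105]
(565, 30) 0.105 [0.5919 0.2519 0.105 ]
(662, 155) 0.105 [0.5264 0.2024 0.105 ]
(47, 458) 0.105 [0.3791 0.5056 0.105 ]
(150, 580) 0.105 [0.3185 0.4523 0.105 ]
green [0.5188 0.2597 0.168 ]
blue [0.4244 0.3772 0.168 ]
```

```bash
cat > plan.py <<'E'
from h import *
from scipy.spatial.transform import Rotation as Ro
def st():
    s=manip.observe();q=s["tcp_rot"];return s,np.array(s["tcp_pos"]),Ro.from_quat([q[1],q[2],q[3],q[0]])
def log():
    import json
    s,p,R=st()
    with open("kin.txt","a") as f:f.write(json.dumps([list(s["joint_positions"]),list(p),R.as_matrix().tolist()])+"\n")
def Rt(xyaw,lean=None,zdir=None):
    """tool rot: x axis horizontal at yaw (rad); zdir= tool z (made perpendicular)"""
    x=np.array([np.cos(xyaw),np.sin(xyaw),0]);z=np.array(zdir,float);z-=x*(x@z);z/=np.linalg.norm(z)
    return Ro.from_matrix(np.c_[x,np.cross(z,x),z])
def rows(target,RT,n,start=None):
    s,p,R=st()
    if start: p,R=start
    w=(R.inv()*RT).as_rotvec()/n
    M=sum((R*Ro.from_rotvec(k*w)).as_matrix() for k in range(n))
    d=np.linalg.solve(M,np.asarray(target)-p)
    print("n",n,"row cm",np.round(d*100,3),"rad",np.round(w,4),"|d|mm",round(np.linalg.norm(d)*1000,1),"deg",round(np.degrees(np.linalg.norm(w)),2))
def show():
    s,p,R=st();print("t",round(s["clock"],2),"p",p.round(4),"R cols",R.as_matrix().T.round(3).tolist(),"F",s["force"].round(1),"M",s["moment"].round(2),"w",round(s["grip_width"],4),"q",s["joint_positions"].round(3))
A=np.array([np.cos(.8201),np.sin(.8201),0]);F0=np.array([.4407,-.3741,.02175]);t25=np.radians(25)
ZD=np.cos(t25)*A+np.array([0,0,np.sin(t25)])
def grasp(s=.038,lean=10):
    z=-np.sin(np.radians(lean))*A-np.array([0,0,np.cos(np.radians(lean))])
    return F0+s*ZD,z,Rt(.8201-np.pi/2,zdir=z)
E
python3 - <<'E'
from plan import *
log()
G,z,R=grasp();print(G,z)
rows(G-.081*z,R,10)
E
```

```text
[ 0.46419297 -0.34891721  0.03780949] [-0.11845377 -0.12697399 -0.98480775]
n 10 row cm [-0.006 -3.495  0.74 ] rad [-0.0171  0.0041 -0.0474] |d|mm 35.7 deg 2.9
```

```bash
python3 -m creep '[[0,-3.5,0.74,-0.017,0.004,-0.047,9.3],[0,-3.5,0.74,-0.017,0.004,-0.047,9.3],[0,-3.5,0.74,-0.017,0.004,-0.047,9.3],[0,-3.5,0.74,-0.017,0.004,-0.047,9.3],[0,-3.5,0.74,-0.017,0.004,-0.047,9.3]]' 30; python3 -c "
from plan import *;log()"
python3 -m creep '[[0,-3.5,0.74,-0.017,0.004,-0.047,9.3],[0,-3.5,0.74,-0.017,0.004,-0.047,9.3],[0,-3.5,0.74,-0.017,0.004,-0.047,9.3],[0,-3.5,0.74,-0.017,0.004,-0.047,9.3],[0,-3.5,0.74,-0.017,0.004,-0.047,9.3]]'; python3 - <<'E'
from plan import *
log();show()
G,z,R=grasp();rows(G-.081*z,R,5);print(G-.081*z)
im=shot("top");crop(im,400,100,160,140,5,"pics/t1.png")
im=shot("side");crop(im,270,190,160,140,5,"pics/s1.png")
E
```

```text
clock: 1.62
tcp_pos: [0.3443, -0.4439, 0.1755]
tcp_rot: [0.041, 0.879, -0.474, -0.016]
force: [-0.4, 0.2, 1.1]
grip_width: 0.0929
clock: 2.03
tcp_pos: [0.4765, -0.3383, 0.1174]
tcp_rot: [0.081, 0.927, -0.366, -0.032]
force: [-0.3, -1.5, -0.1]
grip_width: 0.0929
t 2.03 p [ 0.4765 -0.3383  0.1174] R cols [[0.73, -0.683, 0.0], [-0.673, -0.719, 0.173], [-0.118, -0.126, -0.985]] F [-0.3 -1.5 -0.1] M [-0.02 -0.1   0.02] w 0.0929 q [-0.699  0.428  1.564 -0.189  1.165  0.13 ]
n 5 row cm [-0.036  0.042  0.004] rad [-0.0002  0.     -0.0004] |d|mm 0.6 deg 0.02
[ 0.47378773 -0.33863232  0.11757892]
```

```bash
cat kin.txt | wc -l
```

```text
3
```

View pics/t1.png

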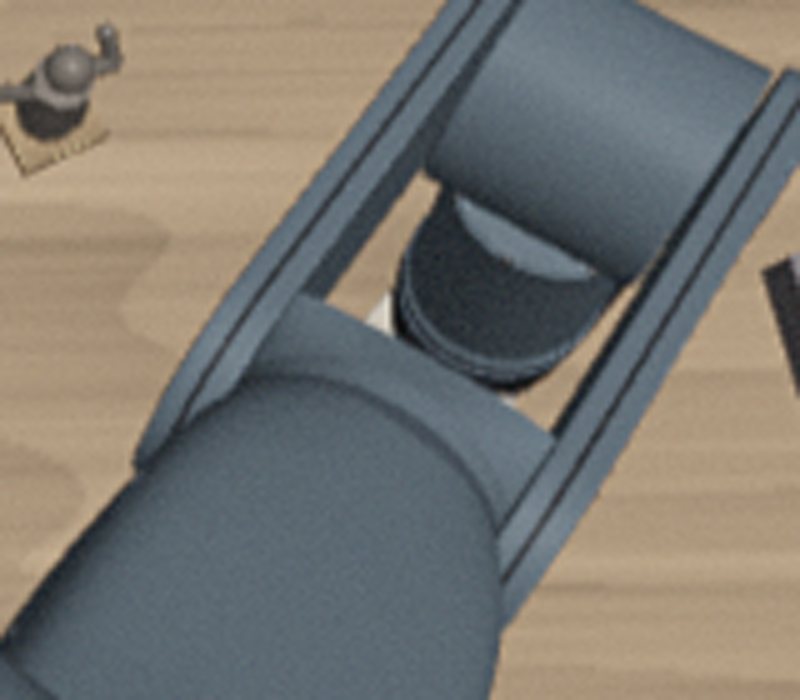

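View pics/s1.png

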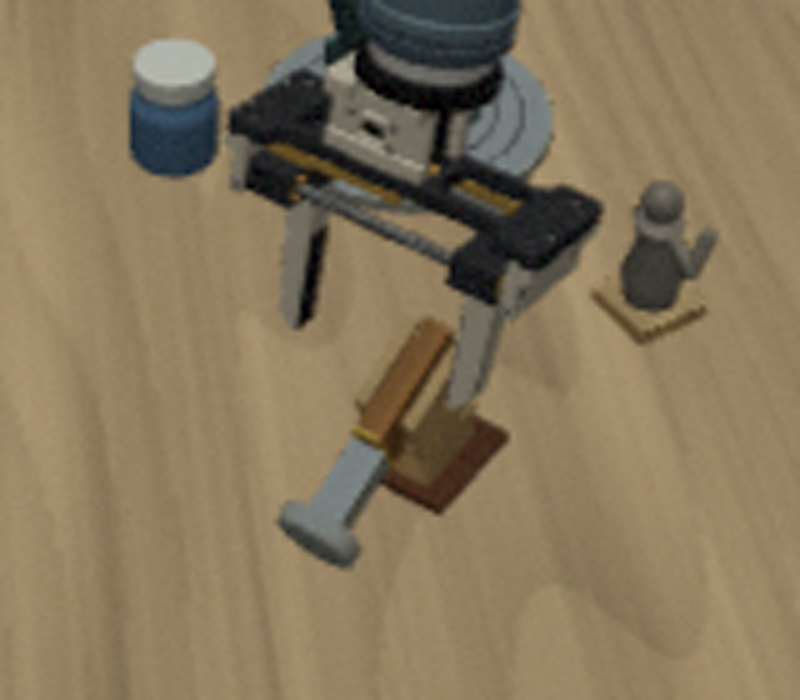

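```bash
cat > kin.py <<'E'
from plan import *
import json
from scipy.optimize import least_squares
def fk(q,m):
    h,a1,d,L2,e,L4,L6=m
    ry=lambda a:Ro.from_euler('y',a); rz=lambda a:Ro.from_euler('z',a)
    R=rz(q[0]);p=np.array([0,0,h])+R.apply([a1,0,0])
    R=R*ry(q[1]);p=p+R.apply([0,d,L2])
    R=R*ry(q[2]);p=p+R.apply([e,0,L4])
    R=R*rz(q[3]);R=R*ry(q[4]);p=p+R.apply([0,0,L6]);R=R*rz(q[5])
    return p,R
D=[json.loads(l) for l in open("kin.txt")]
def res(m):
    return np.concatenate([fk(q,m)[0]-p for q,p,R in D])
M=None
s=least_squares(lambda m:np.r_[res(m),1e-4*(m-[.2,0,.1,.4,0,.35,.2])],[.2,0,.1,.4,0,.35,.2]);M=s.x
if __name__=="__main__":
    print(M.round(4),np.abs(res(M)).max())
    for q,p,R in D: print((Ro.from_matrix(R).inv()*fk(q,M)[1]).as_rotvec().round(3), fk(q,M)[1].as_matrix()[:,0].round(3))
E
python3 kin.py
```

```text
[0.2217 0.     0.1108 0.5344 0.0602 0.4259 0.3669] 5.779639877800946e-08
[-0.    -0.    -3.142] [-0.338  0.941 -0.   ]
[ 0.    -0.    -3.142] [-0.55   0.835 -0.011]
[ 0.    -0.    -3.142] [-0.73   0.683 -0.   ]
```

Both views show the jaws straddling the driver, with the handle between the finger tips at (298,325) and (460,400) in s1. The kinematic fit is exact, so I can check where standing the driver upright is reachable.

```bash
cat > ik.py <<'E'
from kin import *
LO=np.array([-3.14,-.91,.19,-1.22,.22,-3.12]);HI=np.array([3.14,2.08,2.58,4.36,2.71,3.12])
def ik(p,R,q0=None,tries=6):
    best=None;rng=np.random.default_rng(0)
    Rz=R*Ro.from_euler('z',-np.pi)
    for k in range(tries):
        x0=np.clip(q0 if k==0 and q0 is not None else rng.uniform(LO,HI),LO+1e-3,HI-1e-3)
        def f(q):
            a,b=fk(q,M);return np.r_[(a-p)*5,(Rz.inv()*b).as_rotvec()]
        s=least_squares(f,x0,bounds=(LO,HI))
        if best is None or s.cost<best.cost-1e-9: best=s
        if best.cost<1e-8:break
    return best.x,best.cost
E
python3 - <<'E'
from ik import *
q0=manip.observe()["joint_positions"]
def pose(P,psi,el,h=.038):
    a=np.array([np.cos(psi),np.sin(psi),0]);z=np.cos(el)*a-np.array([0,0,np.sin(el)])
    return P+np.array([0,0,h])+.019*z, Rt(psi-np.pi/2,zdir=z)
for P in((.44,-.32),(.44,-.37),(.40,-.30),(.5,-.25),(.55,-.2)):
  for psi in (47,20,0,-20,-40,-60):
    for el in(25,35):
      q,c=ik(*pose(np.r_[P,0],np.radians(psi),np.radians(el)),q0)
      if c<1e-8: print(P,psi,el,q.round(2))
E
```

```text
(0.44, -0.32) 47 25 [-1.37  0.85  1.71  0.83  1.51 -1.11]
(0.44, -0.32) 47 35 [-1.33  0.75  1.75  0.77  1.38 -1.03]
(0.44, -0.32) 20 25 [-1.49  0.76  2.08  1.18  1.23 -1.26]
(0.44, -0.32) 20 35 [-1.43  0.64  2.08  1.12  1.1  -1.1 ]
(0.44, -0.32) 0 25 [-1.53  0.75  2.34  1.59  1.13 -1.51]
(0.44, -0.32) 0 35 [-1.44  0.59  2.32  1.54  0.95 -1.28]
(0.44, -0.32) -20 25 [-1.42  0.83  2.56  2.15  1.26 -1.8 ]
(0.44, -0.32) -20 35 [-1.32  0.59  2.5   2.14  0.93 -1.52]
(0.44, -0.32) -40 35 [-0.99  0.6   2.56  2.85  0.97 -1.58]
(0.44, -0.32) -60 25 [-0.56  0.78  2.48  3.6   1.25 -1.51]
(0.44, -0.32) -60 35 [-0.61  0.58  2.44  3.62  0.85 -1.64]
(0.44, -0.37) 47 25 [-1.39  0.89  1.58  0.82  1.57 -1.05]
(0.44, -0.37) 47 35 [-1.35  0.79  1.62  0.75  1.45 -0.98]
(0.44, -0.37) 20 25 [-1.5   0.78  1.96  1.14  1.27 -1.17]
(0.44, -0.37) 20 35 [-1.44  0.67  1.97  1.07  1.14 -1.03]
(0.44, -0.37) 0 25 [-1.53  0.74  2.23  1.53  1.13 -1.38]
(0.44, -0.37) 0 35 [-1.45  0.61  2.21  1.46  0.96 -1.17]
(0.44, -0.37) -20 25 [-1.45  0.77  2.45  2.07  1.17 -1.65]
(0.44, -0.37) -20 35 [-1.36  0.58  2.4   2.03  0.88 -1
[... 1249 characters left out ...]
 0.79 -1.79]
(0.55, -0.2) 47 25 [-1.11  0.81  1.84  1.05  1.35 -1.1 ]
(0.55, -0.2) 47 35 [-1.06  0.71  1.85  0.98  1.22 -0.98]
(0.55, -0.2) 20 25 [-1.16  0.74  2.21  1.54  1.13 -1.36]
(0.55, -0.2) 20 35 [-1.09  0.61  2.18  1.46  0.96 -1.15]
(0.55, -0.2) 0 25 [-1.07  0.77  2.43  2.09  1.16 -1.62]
(0.55, -0.2) 0 35 [-0.99  0.58  2.37  2.03  0.87 -1.37]
(0.55, -0.2) -20 25 [-0.77  0.81  2.53  2.75  1.31 -1.65]
(0.55, -0.2) -20 35 [-0.73  0.58  2.45  2.73  0.86 -1.52]
(0.55, -0.2) -40 25 [-0.36  0.76  2.43  3.47  1.18 -1.55]
(0.55, -0.2) -40 35 [-0.39  0.58  2.37  3.5   0.79 -1.65]
(0.55, -0.2) -60 25 [-0.1   0.74  2.21  4.18  1.03 -1.75]
(0.55, -0.2) -60 35 [-0.16  0.61  2.18  4.28  0.77 -1.96]
```

```bash
python3 -m creep '[[-0.1,0.1,2,0,0,0,6],[0,0,2.5,0,0,0,6],[0,0,2.5,0,0,0,6],[0,0,2,0,0,0,6],[0,0,1,0,0,0,5]]' 30; python3 -c "
from plan import *;log();show();G,z,R=grasp();print(G+.019*z);rows(G+.019*z,R,1)
im=shot('side');crop(im,310,225,100,85,8,'pics/s2.png')"
```

```text
clock: 2.55
tcp_pos: [0.4599, -0.3515, 0.0171]
tcp_rot: [0.08, 0.926, -0.368, -0.034]
force: [0.3, 0.9, 0.3]
grip_width: 0.0642
t 2.55 p [ 0.4599 -0.3515  0.0171] R cols [[0.728, -0.686, -0.004], [-0.675, -0.717, 0.172], [-0.121, -0.122, -0.985]] F [0.3 0.9 0.3] M [ 0.09 -0.12  0.02] w 0.0642 q [-0.735  0.538  1.672 -0.213  0.951  0.146]
[ 0.46194235 -0.35132972  0.01909815]
n 1 row cm [ 0.139 -0.115 -0.224] rad [-0.0014  0.0053 -0.0045] |d|mm 2.9 deg 0.41
```

View pics/s2.png

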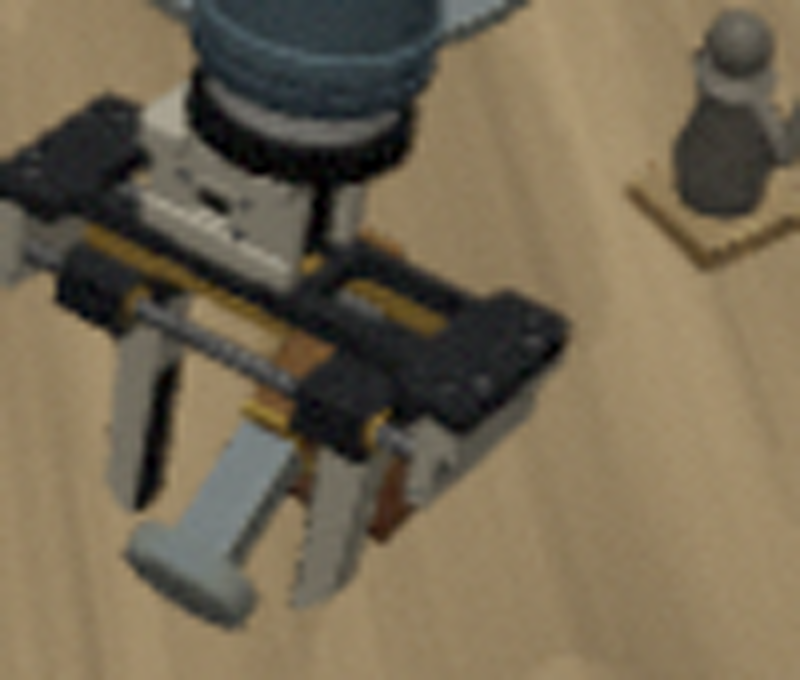

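s2 shows the shank between the finger tips (left at 140,505; right at 310,605). Closing now.

```bash
python3 -m creep '[[0.1,-0.1,-0.2,0,0,0,3],[0,0,0,0,0,0,2],[0,0,0,0,0,0,1.5],[0,0,0,0,0,0,1.5],[0,0,0,0,0,0,1.5]]' 35; python3 -c "
from plan import *;log();show()"
```

```text
clock: 3.02
tcp_pos: [0.464, -0.3519, 0.0224]
tcp_rot: [0.081, 0.926, -0.367, -0.031]
force: [0.0, -0.0, 0.2]
grip_width: 0.027
t 3.02 p [ 0.464  -0.3519  0.0224] R cols [[0.728, -0.685, 0.001], [-0.675, -0.717, 0.172], [-0.117, -0.126, -0.985]] F [ 0.  -0.   0.2] M [ 0.01 -0.09  0.01] w 0.027 q [-0.731  0.533  1.664 -0.212  0.959  0.147]
```

```bash
python3 -m creep '[[0,0,0,0,0,0,1],[0,0,0,0,0,0,1],[0,0,0,0,0,0,1],[0,0,0,0,0,0,1],[0,0,0,0,0,0,1]]' 45; python3 -c "
from plan import *;log();show()"
```

```text
clock: 3.43
tcp_pos: [0.4638, -0.352, 0.022]
tcp_rot: [0.081, 0.926, -0.367, -0.032]
force: [-0.9, 0.2, 6.2]
grip_width: 0.022
t 3.43 p [ 0.4638 -0.352   0.022 ] R cols [[0.729, -0.685, 0.001], [-0.675, -0.718, 0.172], [-0.118, -0.126, -0.985]] F [-0.9  0.2  6.2] M [-0.06  0.15  0.04] w 0.022 q [-0.731  0.534  1.664 -0.212  0.958  0.147]
```

```bash
python3 -m creep '[[0,0.17,-1,0,0,0,1],[0,0.34,-2,0,0,0,1],[0,0.34,-2,0,0,0,1],[0,0.34,-2,0,0,0,1],[0,0.2,-1,0,0,0,1]]' 45; python3 - <<'E'
from plan import *
log();show()
P=np.array([.413,-.403,0]);z=np.cos(np.radians(35))*A-np.array([0,0,np.sin(np.radians(35))])
R=Rt(.8201-np.pi/2,zdir=z)
T=P+np.array([0,0,.040])-.002*A+.019*z
print(T)
rows(T+[0,0,.03],R,10)
from ik import *
q,c=ik(T,R,st()[0]["joint_positions"]);print(q.round(2),c)
im=shot('side');crop(im,290,200,110,90,7,'pics/s3.png')
E
```

```text
clock: 3.85
tcp_pos: [0.464, -0.3516, 0.1043]
tcp_rot: [0.08, 0.926, -0.367, -0.031]
force: [-0.1, -0.3, -4.5]
grip_width: 0.0216
t 3.85 p [ 0.464  -0.3516  0.1043] R cols [[0.728, -0.685, 0.001], [-0.675, -0.717, 0.172], [-0.117, -0.125, -0.985]] F [-0.1 -0.3 -4.5] M [ 0.1  -0.22 -0.02] w 0.0216 q [-0.731  0.435  1.59  -0.191  1.128  0.107]
[ 0.42225258 -0.39308189  0.02910205]
n 10 row cm [-0.02   0.744  0.245] rad [ 0.1132 -0.0002 -0.0004] |d|mm 7.8 deg 6.49
[-1.4   0.81  1.56  0.71  1.5  -0.99] 9.197467882060941e-24
```

View pics/s3.png

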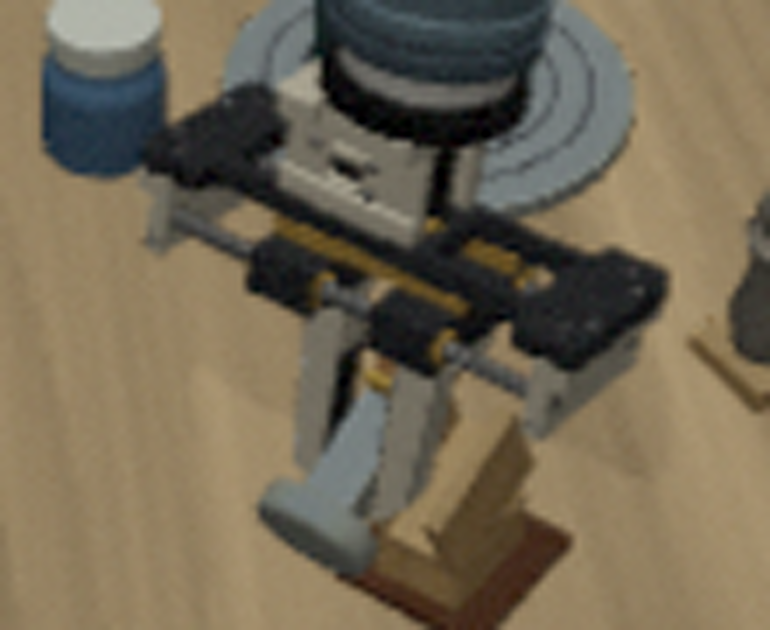

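```bash
R='' ; python3 -m creep '[[0,0.74,0.25,0.113,0,0,1],[0,0.74,0.25,0.113,0,0,1],[0,0.74,0.25,0.113,0,0,1],[0,0.74,0.25,0.113,0,0,1],[0,0.74,0.25,0.113,0,0,1]]' 45; python3 -c "
from plan import *;log()"; python3 -m creep '[[0,0.74,0.25,0.113,0,0,1],[0,0.74,0.25,0.113,0,0,1],[0,0.74,0.25,0.113,0,0,1],[0,0.74,0.25,0.113,0,0,1],[0,0.74,0.25,0.113,0,0,1]]' 45; python3 - <<'E'
from plan import *
log();show()
P=np.array([.413,-.403,0]);z=np.cos(np.radians(35))*A-np.array([0,0,np.sin(np.radians(35))])
R=Rt(.8201-np.pi/2,zdir=z)
T=P+np.array([0,0,.040])-.002*A+.019*z
print(T);rows(T+[0,0,.015],R,5)
im=shot('side');crop(im,250,220,140,120,6,'pics/s4.png')
im=shot('top');crop(im,430,140,140,120,6,'pics/t4.png')
E
```

```text
clock: 4.32
tcp_pos: [0.4388, -0.3781, 0.0884]
tcp_rot: [-0.183, 0.911, -0.361, 0.073]
force: [0.8, -0.1, -5.5]
grip_width: 0.0216
clock: 4.73
tcp_pos: [0.4223, -0.3956, 0.056]
tcp_rot: [-0.429, 0.824, -0.328, 0.171]
force: [0.2, 0.4, -4.8]
grip_width: 0.022
t 4.73 p [ 0.4223 -0.3956  0.056 ] R cols [[0.727, -0.687, 0.001], [-0.394, -0.417, -0.819], [0.563, 0.595, -0.574]] F [ 0.2  0.4 -4.8] M [-0.76  0.68 -0.01] w 0.022 q [-1.404  0.775  1.556  0.713  1.533 -0.954]
[ 0.42225258 -0.39308189  0.02910205]
n 5 row cm [-0.036  0.174  0.166] rad [ 0.     -0.0011 -0.0006] |d|mm 2.4 deg 0.07
```

View pics/s4.png

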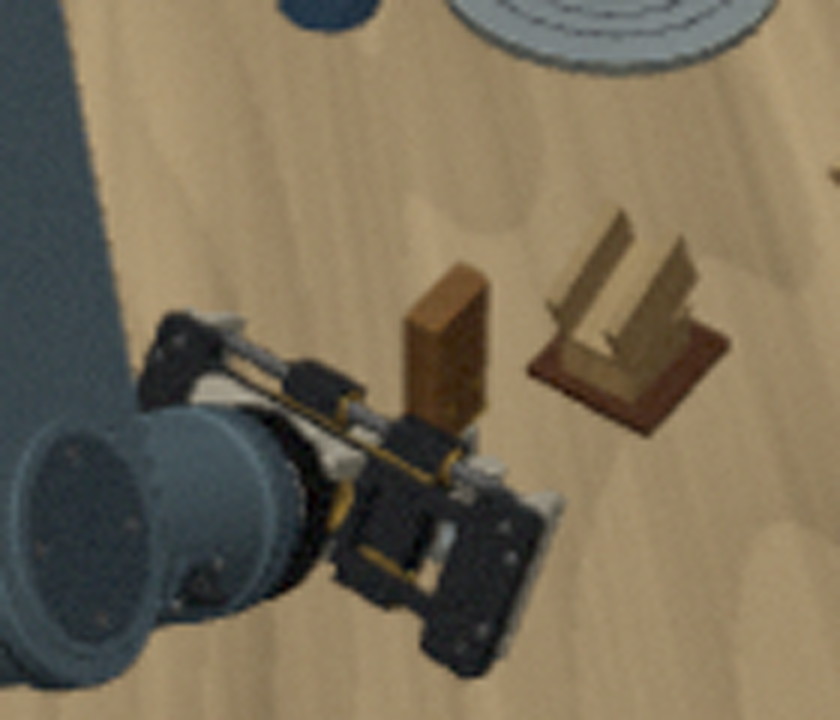

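View pics/t4.png

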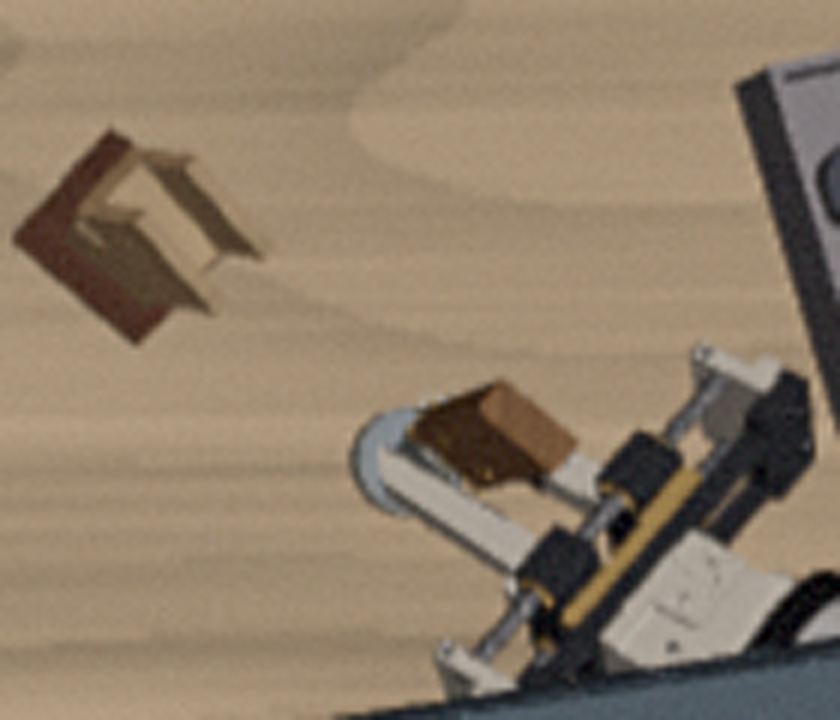

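Both views show the driver upright in the gripper, handle at (447,345) in s4, clear of the rest and tray. Lowering it now.

```bash
python3 -m creep '[[0,0.41,0.29,0,0,0,1],[0,0.41,0.29,0,0,0,1],[0,0.41,0.29,0,0,0,1],[0,0.41,0.29,0,0,0,1],[0,0.16,0.11,0,0,0,1]]' 45;  python3 -c "
from plan import *;log();show()"
```

```text
clock: 5.25
tcp_pos: [0.4241, -0.3936, 0.0358]
tcp_rot: [-0.427, 0.826, -0.326, 0.169]
force: [-0.1, 0.3, -4.2]
grip_width: 0.0217
t 5.25 p [ 0.4241 -0.3936  0.0358] R cols [[0.73, -0.684, 0.001], [-0.395, -0.423, -0.816], [0.558, 0.595, -0.578]] F [-0.1  0.3 -4.2] M [-0.73  0.64  0.04] w 0.0217 q [-1.398  0.802  1.561  0.713  1.503 -0.974]
```

```bash
python3 -m creep '[[0,0.12,0.09,0,0,0,1],[0,0.12,0.09,0,0,0,1],[0,0.12,0.09,0,0,0,1],[0,0.08,0.06,0,0,0,1],[0,0,0,0,0,0,1]]' 45;  python3 -c "
from plan import *;log();show()"
```

```text
clock: 5.67
tcp_pos: [0.4236, -0.3939, 0.0296]
tcp_rot: [-0.428, 0.825, -0.327, 0.17]
force: [0.4, 0.4, -2.8]
grip_width: 0.0218
t 5.67 p [ 0.4236 -0.3939  0.0296] R cols [[0.728, -0.685, -0.0], [-0.395, -0.419, -0.818], [0.56, 0.596, -0.576]] F [ 0.4  0.4 -2.8] M [-0.59  0.55 -0.02] w 0.0218 q [-1.4    0.813  1.561  0.714  1.498 -0.98 ]
```

```bash
python3 -m creep '[[0,0.04,0.03,0,0,0,1],[0,0.04,0.03,0,0,0,1],[0,0,0,0,0,0,1],[0,0,0,0,0,0,1],[0,0,0,0,0,0,1]]' 45;  python3 -c "
from plan import *;log();show()"
```

```text
clock: 6.08
tcp_pos: [0.4238, -0.3939, 0.0294]
tcp_rot: [-0.429, 0.825, -0.327, 0.17]
force: [-0.6, 0.2, 6.0]
grip_width: 0.0217
t 6.08 p [ 0.4238 -0.3939  0.0294] R cols [[0.728, -0.685, -0.0], [-0.394, -0.419, -0.818], [0.561, 0.596, -0.575]] F [-0.6  0.2  6. ] M [ 0.2  -0.16  0.  ] w 0.0217 q [-1.4    0.814  1.561  0.715  1.498 -0.981]
```

```bash
python3 -m creep '[[0,-0.02,-0.02,0,0,0,6],[0,0,0,0,0,0,6],[0,0,0,0,0,0,6],[0,0,0,0,0,0,6],[0,0,-0.2,0,0,0,6]]' 45;  python3 -c "
from plan import *;log();show()"
```

```text
clock: 6.5
tcp_pos: [0.4223, -0.3947, 0.0295]
tcp_rot: [-0.428, 0.825, -0.327, 0.169]
force: [-0.5, 0.6, -0.8]
grip_width: 0.0506
t 6.5 p [ 0.4223 -0.3947  0.0295] R cols [[0.729, -0.685, -0.002], [-0.395, -0.419, -0.818], [0.559, 0.596, -0.576]] F [-0.5  0.6 -0.8] M [-0.22  0.22  0.  ] w 0.0506 q [-1.402  0.814  1.559  0.712  1.5   -0.98 ]
```

```bash
python3 -m creep '[[0,0,-1.5,0,0,0,7],[0,0,-2.5,0,0,0,7],[0,0,-3,0,0,0,7],[0,0,-3,0,0,0,7],[0,0,-3,0,0,0,7]]' 45; python3 - <<'E'
from plan import *
log();show()
im=shot('side');crop(im,250,220,140,120,6,'pics/s5.png')
im=shot('top');crop(im,430,140,140,120,6,'pics/t5.png')
R=Rt(.8201-np.pi/2,zdir=[0,0,-1])
rows([.413,-.403,.24],R,10)
E
```

```text
clock: 6.92
tcp_pos: [0.3481, -0.4738, 0.1062]
tcp_rot: [-0.428, 0.825, -0.327, 0.169]
force: [0.7, -0.2, -0.5]
grip_width: 0.0699
t 6.92 p [ 0.3481 -0.4738  0.1062] R cols [[0.728, -0.685, -0.001], [-0.396, -0.419, -0.817], [0.56, 0.595, -0.577]] F [ 0.7 -0.2 -0.5] M [-0.29  0.22  0.01] w 0.0699 q [-1.525  0.779  1.374  0.636  1.73  -0.917]
n 10 row cm [-0.025 -1.586 -0.674] rad [-0.0951 -0.0008 -0.0005] |d|mm 17.2 deg 5.45
```

View pics/s5.png

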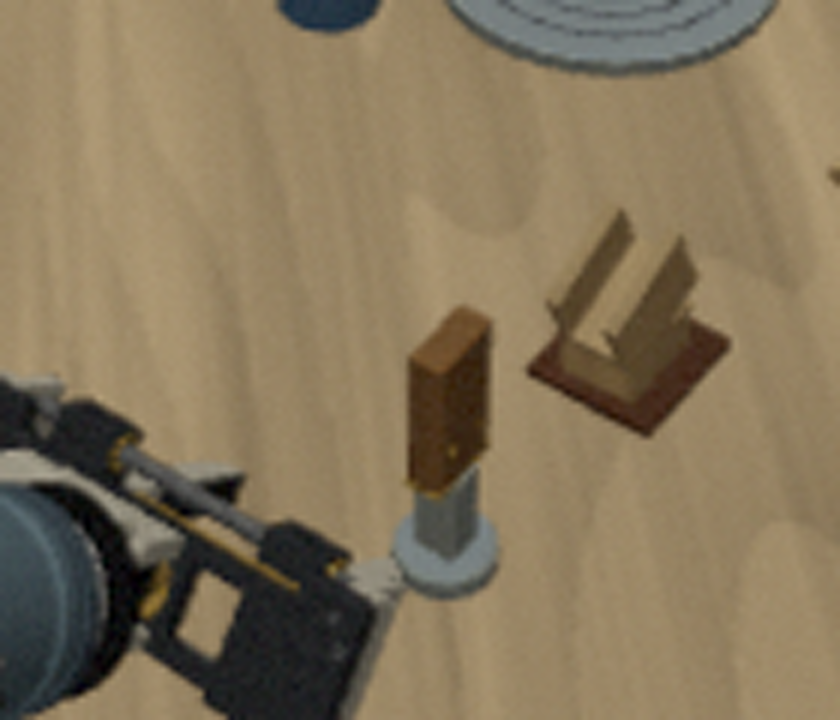

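View pics/t5.png

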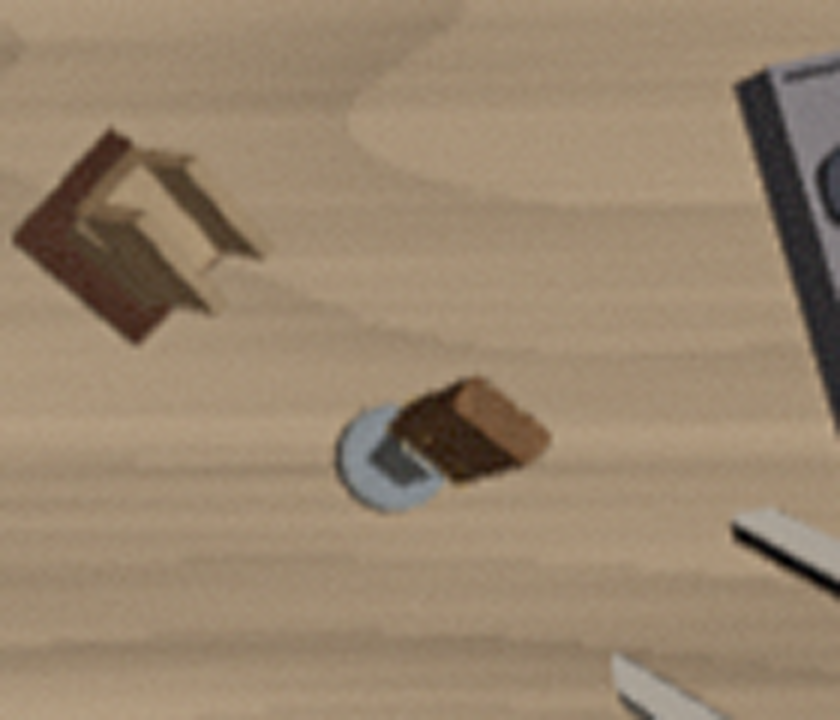

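s5 and t5 show the driver standing alone, with its handle top centred near (502,422) in t5 and its foot near (392,458). I'll measure it and reorient the gripper above it.

```bash
python3 - <<'E'
from fit import px
from plan import *
k=lambda c:px(430,140,6,c)
print(atz("top",k((502,422)),.14),atz("top",k((392,459)),.012))
a=atz("top",k((475,378)),.14);b=atz("top",k((551,438)),.14);print(np.degrees(np.arctan2(*(a-b)[1::-1])),np.linalg.norm(a-b))
c=atz("top",k((455,402)),.14);d=atz("top",k((525,465)),.14);print(np.degrees(np.arctan2(*(c-d)[1::-1])),np.linalg.norm(c-d))
k=lambda c:px(250,220,6,c)
print(atz("side",k((449,341)),.14),atz("side",k((446,540)),.012))
E
python3 -m creep '[[0,-1.6,-0.67,-0.095,0,0,7],[0,-1.6,-0.67,-0.095,0,0,7],[0,-1.6,-0.67,-0.095,0,0,7],[0,-1.6,-0.67,-0.095,0,0,7],[0,-1.6,-0.67,-0.095,0,0,7]]' 45; python3 -c "
from plan import *;log();show()"
```

```text
[ 0.41238332 -0.4035019   0.14      ] [ 0.41258295 -0.40310788  0.012     ]
49.007418890077375 0.03744068339165312
45.161097400693144 0.036381972929000556
[ 0.41443466 -0.40760367  0.14      ] [ 0.41635504 -0.40292463  0.012     ]
clock: 7.43
tcp_pos: [0.3726, -0.4482, 0.1848]
tcp_rot: [-0.22, 0.903, -0.359, 0.087]
force: [0.2, -0.8, -0.4]
grip_width: 0.0696
t 7.43 p [ 0.3726 -0.4482  0.1848] R cols [[0.727, -0.686, 0.0], [-0.61, -0.646, -0.459], [0.315, 0.334, -0.888]] F [ 0.2 -0.8 -0.4] M [-0.17  0.09 -0.02] w 0.0696 q [-1.326  0.448  1.447  0.398  1.522 -0.645]
```

```bash
python3 -m creep '[[0,-1.6,-0.67,-0.095,0,0,7],[0,-1.6,-0.67,-0.095,0,0,7],[0,-1.6,-0.67,-0.095,0,0,6],[0,-1.6,-0.67,-0.095,0,0,6],[0,-1.5,-0.67,-0.095,0,0,6]]' 45; python3 - <<'E'
from plan import *
log();show()
R=Rt(.8201-np.pi/2,zdir=[0,0,-1])
rows([.413,-.403,.10],R,10);rows([.413,-.403,.10],R,1)
E
```

```text
clock: 7.85
tcp_pos: [0.4181, -0.3999, 0.2401]
tcp_rot: [-0.001, 0.929, -0.369, 0.002]
force: [1.2, 0.3, 0.4]
grip_width: 0.0605
t 7.85 p [ 0.4181 -0.3999  0.2401] R cols [[0.728, -0.686, 0.002], [-0.686, -0.728, -0.002], [0.003, -0.0, -1.0]] F [1.2 0.3 0.4] M [-0.01  0.    0.  ] w 0.0605 q [-0.958  0.296  1.432  0.003  1.412 -0.202]
n 10 row cm [-0.018  0.059  1.401] rad [-0.0002 -0.0002 -0.0005] |d|mm 14.0 deg 0.03
n 1 row cm [-0.191  0.601 14.011] rad [-0.0021 -0.0024 -0.005 ] |d|mm 140.3 deg 0.34
```

```bash
python3 -m creep '[[-0.1,0.4,1.5,0,0,0,6],[-0.1,0.1,2.5,0,0,-0.005,6],[0,0,3,0,0,0,6],[0,0,3,0,0,0,6],[0,0,2.5,0,0,0,6]]' 45; python3 - <<'E'
from plan import *
log();show()
R=Rt(.8201-np.pi/2,zdir=[0,0,-1])
rows([.413,-.403,.10],R,1)
E
```

```text
clock: 8.27
tcp_pos: [0.4129, -0.4004, 0.1112]
tcp_rot: [-0.004, 0.931, -0.366, 0.0]
force: [-0.6, -0.1, 0.2]
grip_width: 0.0599
t 8.27 p [ 0.4129 -0.4004  0.1112] R cols [[0.732, -0.681, -0.003], [-0.681, -0.732, -0.007], [0.003, 0.007, -1.0]] F [-0.6 -0.1  0.2] M [ 0.   -0.02 -0.04] w 0.0599 q [-0.968  0.396  1.617  0.007  1.133 -0.222]
n 1 row cm [0.185 0.192 1.123] rad [-0.0073  0.0026  0.0015] |d|mm 11.5 deg 0.45
```

```bash
python3 -m creep '[[0.1,0.1,0.8,-0.003,0,0,6],[0,0.1,0.3,0,0,0,5],[0,0,0,0,0,0,4],[0,0,0,0,0,0,3],[0,0,0,0,0,0,2.4]]' 50; python3 -c "
from plan import *;log();show()
R=Rt(.8201-np.pi/2,zdir=[0,0,-1]);rows([.413,-.403,.10],R,1)
im=shot('side');crop(im,270,220,120,100,6,'pics/s6.png')"
```

```text
clock: 8.68
tcp_pos: [0.4135, -0.405, 0.104]
tcp_rot: [-0.001, 0.93, -0.366, 0.002]
force: [0.0, 0.3, 0.4]
grip_width: 0.0379
t 8.68 p [ 0.4135 -0.405   0.104 ] R cols [[0.732, -0.682, 0.002], [-0.682, -0.732, -0.003], [0.004, 0.001, -1.0]] F [0.  0.3 0.4] M [-0.04 -0.04 -0.05] w 0.0379 q [-0.97   0.407  1.62   0.004  1.113 -0.222]
n 1 row cm [-0.174 -0.111  0.395] rad [-0.0033 -0.0024  0.0006] |d|mm 4.5 deg 0.24
```

View pics/s6.png

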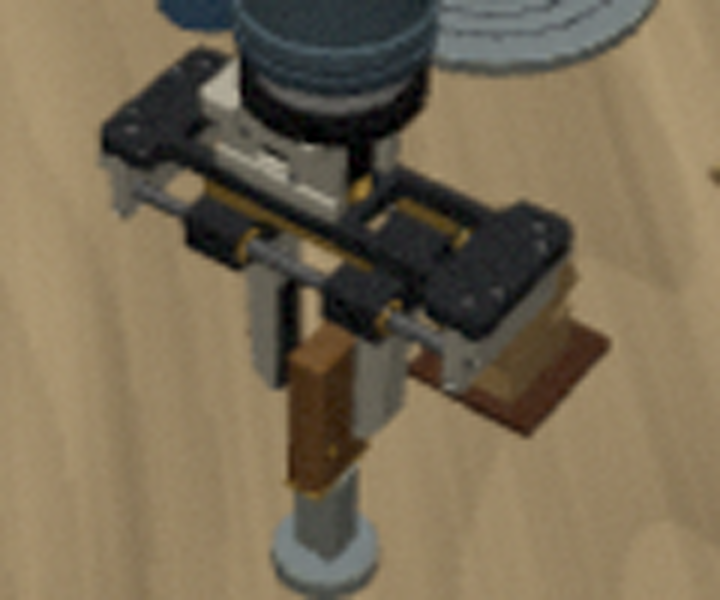

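```bash
python3 -m creep '[[0,0,0.2,0,0,0,1.4],[0,0,0,0,0,0,1.4],[0,0,0,0,0,0,1],[0,0,0,0,0,0,1],[0,0,0,0,0,0,1]]' 50; python3 -c "
from plan import *;log();show();show()
R=Rt(.8201-np.pi/2,zdir=[0,0,-1]);rows([.413,-.403,.10],R,1)"
```

```text
clock: 9.15
tcp_pos: [0.413, -0.4041, 0.1006]
tcp_rot: [-0.002, 0.931, -0.366, 0.001]
force: [0.1, 0.1, 2.2]
grip_width: 0.0177
t 9.15 p [ 0.413  -0.4041  0.1006] R cols [[0.732, -0.682, 0.0], [-0.682, -0.732, -0.004], [0.003, 0.003, -1.0]] F [0.1 0.1 2.2] M [-0.03 -0.03 -0.03] w 0.0177 q [-0.97   0.41   1.624  0.004  1.108 -0.222]
t 9.15 p [ 0.413  -0.4041  0.1006] R cols [[0.732, -0.682, 0.0], [-0.682, -0.732, -0.004], [0.003, 0.003, -1.0]] F [0.1 0.1 2.2] M [-0.03 -0.03 -0.03] w 0.0177 q [-0.97   0.41   1.624  0.004  1.108 -0.222]
n 1 row cm [-0.075 -0.081  0.057] rad [-0.0037 -0.      0.0008] |d|mm 1.2 deg 0.22
```

```bash
python3 -m creep '[[0,0,-2,0,0,0,1],[0,0,-4,0,0,0,1],[0,0,-4.1,0,0,0,1],[0,0,-4.1,0,0,0,1],[0,0,-4,0,0,0,1]]' 55; python3 - <<'E'
from plan import *
log();show()
R=Rt(0,zdir=[0,0,-1])
rows([.557,.016,.29],R,15)
E
```

```text
clock: 9.57
tcp_pos: [0.4119, -0.4036, 0.2829]
tcp_rot: [-0.003, 0.931, -0.366, -0.001]
force: [0.7, -0.6, -4.5]
grip_width: 0.0178
t 9.57 p [ 0.4119 -0.4036  0.2829] R cols [[0.732, -0.682, -0.003], [-0.682, -0.732, -0.005], [0.001, 0.006, -1.0]] F [ 0.7 -0.6 -4.5] M [-0.1  -0.11 -0.08] w 0.0178 q [-0.971  0.276  1.356  0.004  1.514 -0.221]
n 15 row cm [-0.202 -3.023 -0.039] rad [-0.0004  0.0001 -0.05  ] |d|mm 30.3 deg 2.86
```

```bash
python3 -m creep '[[-0.2,-3.02,-0.04,0,0,-0.05,1],[-0.2,-3.02,-0.04,0,0,-0.05,1],[-0.2,-3.02,-0.04,0,0,-0.05,1],[-0.2,-3.02,-0.04,0,0,-0.05,1],[-0.2,-3.02,-0.04,0,0,-0.05,1]]' 55;python3 -m creep '[[-0.2,-3.02,-0.04,0,0,-0.05,1],[-0.2,-3.02,-0.04,0,0,-0.05,1],[-0.2,-3.02,-0.04,0,0,-0.05,1],[-0.2,-3.02,-0.04,0,0,-0.05,1],[-0.2,-3.02,-0.04,0,0,-0.05,1]]' 55; python3 - <<'E'
from plan import *
log();show()
R=Rt(0,zdir=[0,0,-1])
rows([.557,.016,.29],R,5)
E
```

```text
clock: 9.98
tcp_pos: [0.4957, -0.277, 0.2835]
tcp_rot: [-0.003, 0.969, -0.246, -0.001]
force: [0.1, -0.5, -4.8]
grip_width: 0.0176
clock: 10.4
tcp_pos: [0.5448, -0.1341, 0.2859]
tcp_rot: [-0.002, 0.992, -0.123, -0.0]
force: [0.5, -0.4, -4.7]
grip_width: 0.0177
t 10.4 p [ 0.5448 -0.1341  0.2859] R cols [[0.97, -0.245, -0.002], [-0.245, -0.97, -0.004], [-0.0, 0.005, -1.0]] F [ 0.5 -0.4 -4.7] M [-0.04 -0.16  0.02] w 0.0177 q [-0.443  0.245  1.39   0.004  1.509 -0.196]
n 5 row cm [-0.204 -3.013 -0.073] rad [-0.0009  0.0002 -0.0495] |d|mm 30.2 deg 2.84
```

```bash
python3 -m creep '[[-0.2,-3.02,-0.04,0,0,-0.05,1],[-0.2,-3.02,-0.04,-0.001,0,-0.05,1],[-0.2,-3.02,-0.04,0,0,-0.05,1],[-0.2,-3.02,-0.04,0,0,-0.05,1],[-0.2,-3,-0.04,0,0,-0.05,1]]' 55;python3 -m creep '[[0,0,0,0,0,0,1],[0,0,0,0,0,0,1],[0,0,0,0,0,0,1],[0,0,0,0,0,0,1],[0,0,0,0,0,0,1]]' 55; python3 - <<'E'
from plan import *
log();show()
R=Rt(0,zdir=[0,0,-1])
rows([.557,.016,.29],R,1)
im=shot('side');crop(im,280,60,150,180,4,'pics/s7.png')
im=shot('top');crop(im,270,90,130,110,6,'pics/t7.png')
E
```

```text
clock: 10.82
tcp_pos: [0.557, 0.016, 0.2884]
tcp_rot: [-0.002, 1.0, 0.001, -0.0]
force: [0.3, 0.3, -5.6]
grip_width: 0.0177
clock: 11.23
tcp_pos: [0.5576, 0.0132, 0.2894]
tcp_rot: [-0.001, 1.0, -0.001, 0.001]
force: [0.8, -1.0, -4.0]
grip_width: 0.0178
t 11.23 p [0.5576 0.0132 0.2894] R cols [[1.0, -0.002, 0.001], [-0.002, -1.0, -0.002], [0.001, 0.002, -1.0]] F [ 0.8 -1.  -4. ] M [-0.1  -0.07 -0.02] w 0.0178 q [-0.178  0.235  1.394  0.002  1.511 -0.176]
n 1 row cm [-0.061 -0.285 -0.064] rad [-0.0023 -0.0011 -0.0018] |d|mm 3.0 deg 0.18
```

View pics/s7.png

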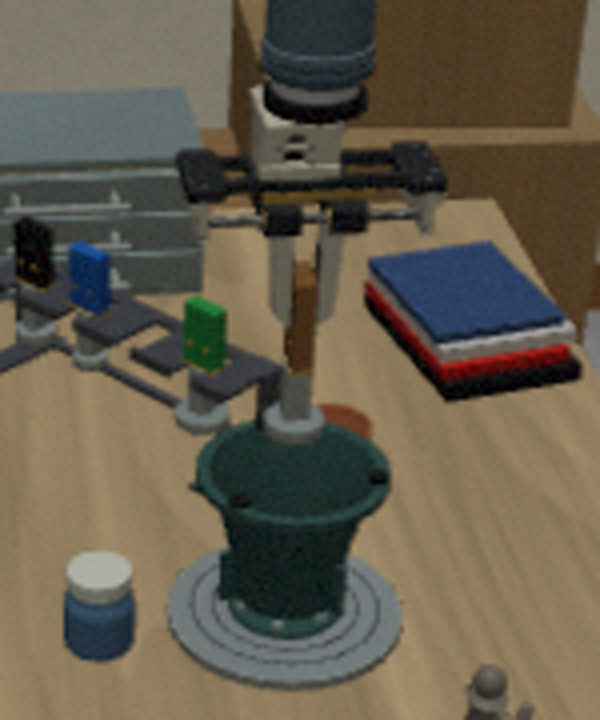

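View pics/t7.png

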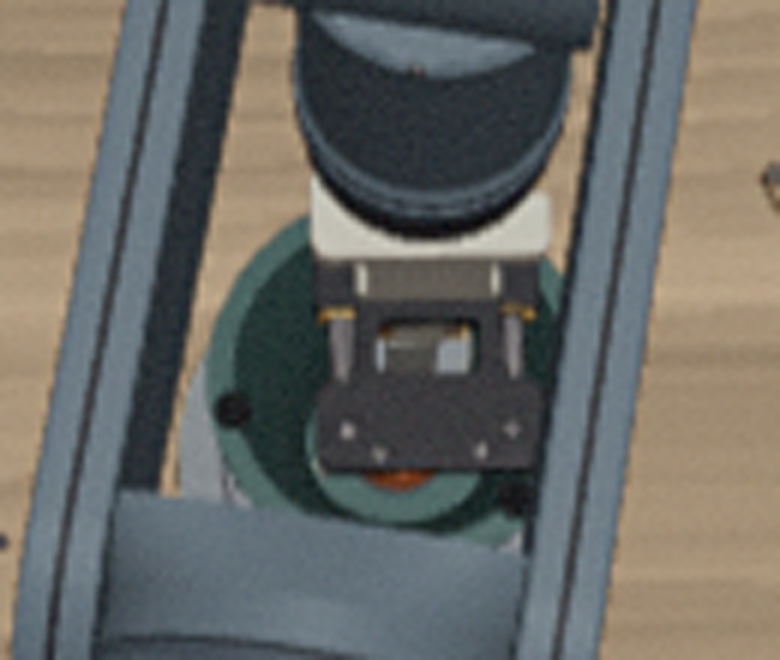

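```bash
python3 - <<'E'
from fit import px
from plan import *
show()
k=lambda c:px(280,60,4,c)
print(atz("side",k((294,422)),.189))
# rim ellipse centre estimate in side: left 195 right 392 at flange z .15
print(atz("side",k((293.5,470)),.15), proj("side",[[.557,.016,.15],[.557,.016,.189]])*1)
im=shot("side");show()
E
```

```text
t 11.33 p [0.5577 0.0132 0.2896] R cols [[1.0, -0.002, 0.002], [-0.002, -1.0, -0.002], [0.002, 0.002, -1.0]] F [ 0.6  0.3 -5.2] M [-0.06 -0.09 -0.02] w 0.0176 q [-0.178  0.235  1.394  0.003  1.511 -0.176]
[0.56058359 0.02480897 0.189     ]
[0.56052538 0.01444676 0.15      ] [[351.83642171 176.91777081]
 [352.49348687 166.65213404]]
t 11.38 p [0.5577 0.0134 0.2897] R cols [[1.0, -0.001, 0.002], [-0.001, -1.0, -0.002], [0.002, 0.002, -1.0]] F [-0.4  0.5 -3.5] M [-0.07 -0.11  0.03] w 0.0173 q [-0.178  0.235  1.394  0.003  1.511 -0.176]
```

```bash
python3 -m creep '[[-0.04,-0.27,0.5,-0.002,0,-0.002,1],[0,0,2.5,0,0,0,1],[0,0,2.5,0,0,0,1],[0,0,2.5,0,0,0,1],[0,0,1.5,0,0,0,1]]' 60;python3 -m creep '[[0,0,0.4,0,0,0,1],[0,0,0.1,0,0,0,1],[0,0,0,0,0,0,1],[0,0,0,0,0,0,1],[0,0,0,0,0,0,1]]' 60; python3 -c "
from plan import *;log();show()
im=shot('side');crop(im,290,100,120,140,5,'pics/s8.png')
rows([.5573,.016,.175],Rt(0,zdir=[0,0,-1]),1)"
```

```text
clock: 11.8
tcp_pos: [0.5559, 0.0172, 0.1917]
tcp_rot: [-0.001, 1.0, 0.001, -0.001]
force: [0.5, 0.0, -5.1]
grip_width: 0.018
clock: 12.22
tcp_pos: [0.5584, 0.0169, 0.1913]
tcp_rot: [0.0, 1.0, 0.001, 0.002]
force: [0.1, -0.6, -4.9]
grip_width: 0.0177
t 12.22 p [0.5584 0.0169 0.1913] R cols [[1.0, 0.002, 0.005], [0.002, -1.0, 0.0], [0.005, -0.0, -1.0]] F [ 0.1 -0.6 -4.9] M [-0.09 -0.08 -0.04] w 0.0177 q [-1.700e-01  2.910e-01  1.560e+00  1.000e-03  1.286e+00 -1.720e-01]
n 1 row cm [-0.109  0.092  1.612] rad [ 0.     -0.0045  0.0021] |d|mm 16.2 deg 0.29
```

View pics/s8.png

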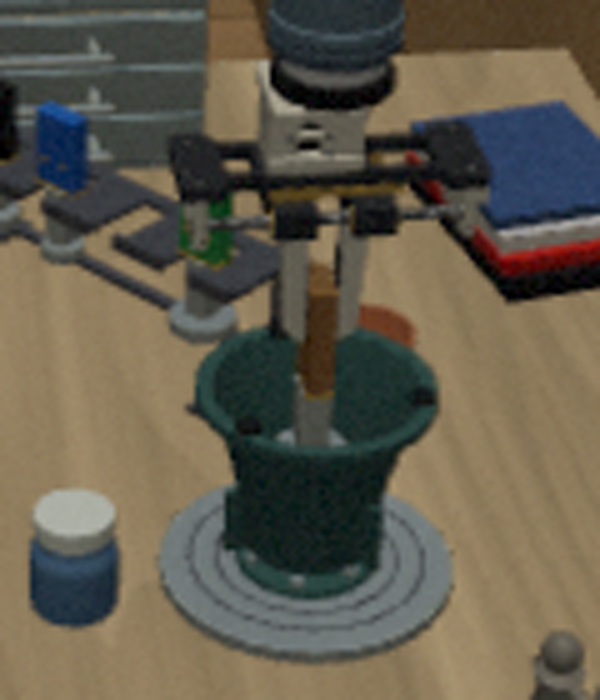

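```bash
python3 -m creep '[[-0.07,0.05,0.3,0,-0.003,0,1],[0,0,0.3,0,0,0,1],[0,0,0.3,0,0,0,1],[0,0,0.2,0,0,0,1],[0,0,0.1,0,0,0,1]]' 60; python3 -c "
from plan import *;log();show()
rows([.5573,.016,.175],Rt(0,zdir=[0,0,-1]),1)"
```

```text
clock: 12.68
tcp_pos: [0.5565, 0.0166, 0.1771]
tcp_rot: [-0.0, 1.0, 0.001, -0.001]
force: [-0.4, -0.1, -3.9]
grip_width: 0.0177
t 12.68 p [0.5565 0.0166 0.1771] R cols [[1.0, 0.002, -0.002], [0.002, -1.0, -0.001], [-0.002, 0.001, -1.0]] F [-0.4 -0.1 -3.9] M [-0.12 -0.05 -0.  ] w 0.0177 q [-0.171  0.303  1.579  0.     1.261 -0.173]
n 1 row cm [0.085 0.062 0.215] rad [-0.0006  0.002   0.0021] |d|mm 2.4 deg 0.17
```

```bash
python3 -m creep '[[0.04,0.03,0.1,0,0,0,1],[0,0,0.1,0,0,0,1],[0,0,0.1,0,0,0,1],[0,0,0.1,0,0,0,1],[0,0,0.05,0,0,0,1]]' 60; python3 -c "
from plan import *;log();show()"
```

```text
clock: 13.1
tcp_pos: [0.5575, 0.0163, 0.1739]
tcp_rot: [-0.0, 1.0, 0.001, -0.0]
force: [-1.3, -0.9, 2.3]
grip_width: 0.0176
t 13.1 p [0.5575 0.0163 0.1739] R cols [[1.0, 0.002, -0.0], [0.002, -1.0, -0.0], [-0.0, 0.0, -1.0]] F [-1.3 -0.9  2.3] M [0.1  0.25 0.01] w 0.0176 q [-0.171  0.306  1.583  0.     1.253 -0.173]
```

```bash
python3 -m creep '[[0,0,0.1,0,0,0,1],[0,0,0.1,0,0,0,1],[0,0,0.1,0,0,0,1],[0,0,0.05,0,0,0,1],[0,0,0.05,0,0,0,1]]' 60; python3 -c "
from plan import *;log();show()"
```

```text
clock: 13.52
tcp_pos: [0.5574, 0.0162, 0.1696]
tcp_rot: [-0.0, 1.0, 0.001, -0.0]
force: [0.4, 0.4, -1.0]
grip_width: 0.0177
t 13.52 p [0.5574 0.0162 0.1696] R cols [[1.0, 0.002, -0.0], [0.002, -1.0, -0.0], [-0.0, 0.0, -1.0]] F [ 0.4  0.4 -1. ] M [ 0.03 -0.05 -0.07] w 0.0177 q [-0.171  0.31   1.589  0.     1.243 -0.173]
```

```bash
python3 -m creep '[[0,0,0.1,0,0,0,1],[0,0,0.1,0,0,0,1],[0,0,0.05,0,0,0,1],[0,0,0.05,0,0,0,1],[0,0,0,0,0,0,1]]' 60; python3 -c "
from plan import *;log();show()"
```

```text
clock: 13.93
tcp_pos: [0.5569, 0.0163, 0.1658]
tcp_rot: [-0.0, 1.0, 0.001, -0.001]
force: [0.6, 0.7, -4.3]
grip_width: 0.0178
t 13.93 p [0.5569 0.0163 0.1658] R cols [[1.0, 0.002, -0.002], [0.002, -1.0, -0.001], [-0.002, 0.001, -1.0]] F [ 0.6  0.7 -4.3] M [-0.01 -0.09 -0.07] w 0.0178 q [-0.171  0.313  1.594  0.     1.236 -0.173]
```

```bash
python3 -m creep '[[0,0,0.05,0,0.001,0,1],[0,0,0.05,0,0,0,1],[0,0,0.03,0,0,0,1],[0,0,0,0,0,0,1],[0,0,0,0,0,0,1]]' 60; python3 -c "
from plan import *;log();show()"
```

```text
clock: 14.35
tcp_pos: [0.5572, 0.0162, 0.1655]
tcp_rot: [-0.0, 1.0, 0.001, 0.0]
force: [-2.4, 0.3, 3.2]
grip_width: 0.0179
t 14.35 p [0.5572 0.0162 0.1655] R cols [[1.0, 0.002, 0.0], [0.002, -1.0, -0.0], [0.0, 0.0, -1.0]] F [-2.4  0.3  3.2] M [-0.04  0.57  0.03] w 0.0179 q [-0.171  0.312  1.596  0.     1.233 -0.173]
```

```bash
python3 -m creep '[[0,0,0.05,0,0,0,1],[0,0,0.05,0,0,0,1],[0,0,0,0,0,0,1],[0,0,0,0,0,0,1],[0,0,0,0,0,0,1]]' 60; python3 -c "
from plan import *;log();show()"
```

```text
clock: 14.77
tcp_pos: [0.5572, 0.0162, 0.1655]
tcp_rot: [-0.0, 1.0, 0.001, 0.001]
force: [-4.1, -0.3, 8.2]
grip_width: 0.0178
t 14.77 p [0.5572 0.0162 0.1655] R cols [[1.0, 0.002, 0.001], [0.002, -1.0, -0.0], [0.001, 0.0, -1.0]] F [-4.1 -0.3  8.2] M [0.1  1.11 0.05] w 0.0178 q [-0.171  0.312  1.596  0.     1.232 -0.173]
```

```bash
python3 -m creep '[[-0.04,0,0.05,0,0,0,1],[0,0,0.07,0,0,0,1],[0,0,0.05,0,0,0,1],[0,0,0,0,0,0,1],[0,0,0,0,0,0,1]]' 60; python3 -c "
from plan import *;log();show()
im=shot('side');crop(im,290,100,120,140,5,'pics/s9.png')"
```

```text
clock: 15.18
tcp_pos: [0.5572, 0.0162, 0.1655]
tcp_rot: [0.0, 1.0, 0.001, 0.001]
force: [-6.1, 0.4, 18.4]
grip_width: 0.0178
t 15.18 p [0.5572 0.0162 0.1655] R cols [[1.0, 0.002, 0.003], [0.002, -1.0, 0.0], [0.003, -0.0, -1.0]] F [-6.1  0.4 18.4] M [0.26 1.75 0.05] w 0.0178 q [-0.171  0.311  1.598  0.     1.23  -0.174]
```

View pics/s9.png

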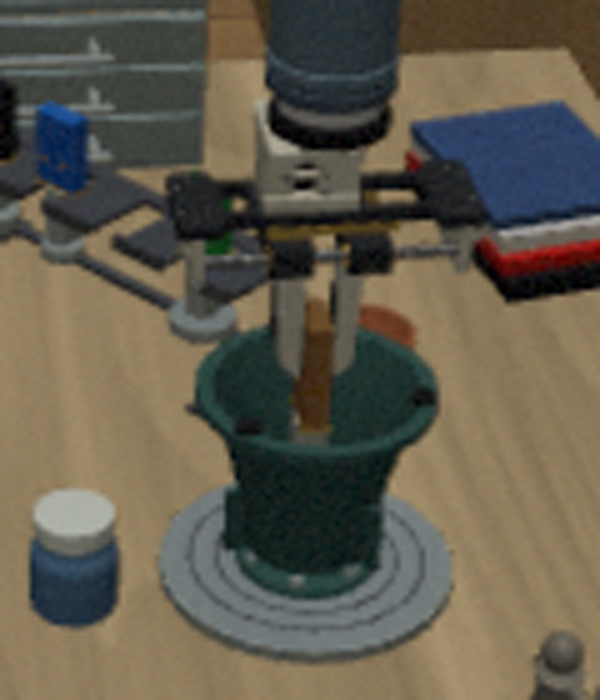

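A net push of 23 N gives no further movement, and the face is at z≈0.065, which is the seated height. Lifting out now.

```bash
python3 -m creep '[[0,0,-0.4,0,-0.002,0,1],[0,0,-2,0,0,0,1],[0,0,-4,0,0,0,1],[0,0,-4,0,0,0,1],[0,0,-2.8,0,0,0,1]]' 60; python3 - <<'E'
from plan import *
log();show()
ya=np.radians(39.5);X=np.array([np.cos(ya),np.sin(ya),0]);S=np.array([.472,.3185,0])
R=Rt(ya,zdir=[0,0,-1])
pre=S-.11*X;print(pre)
rows(pre+[0,0,.29],R,15)
E
```

```text
clock: 15.65
tcp_pos: [0.5579, 0.0162, 0.297]
tcp_rot: [-0.0, 1.0, 0.001, 0.0]
force: [0.2, -0.2, -4.3]
grip_width: 0.0176
t 15.65 p [0.5579 0.0162 0.297 ] R cols [[1.0, 0.002, 0.001], [0.002, -1.0, -0.0], [0.001, 0.0, -1.0]] F [ 0.2 -0.2 -4.3] M [-0.06 -0.24 -0.04] w 0.0176 q [-0.171  0.234  1.379  0.     1.529 -0.173]
[0.3871213 0.2485314 0.       ]
n 15 row cm [-0.6   -1.866  0.046] rad [ 0.     -0.0001 -0.0458] |d|mm 19.6 deg 2.62
```

```bash
python3 -m creep '[[-0.6,-1.87,0.05,0,0,-0.046,1],[-0.6,-1.87,0.05,0,0,-0.046,1],[-0.6,-1.87,0.05,0,0,-0.046,1],[-0.6,-1.87,0.05,0,0,-0.046,1],[-0.6,-1.87,0.05,0,0,-0.046,1]]' 60;python3 -m creep '[[-0.6,-1.87,0.05,0,0,-0.046,1],[-0.6,-1.87,0.05,0,0,-0.046,1],[-0.6,-1.87,0.05,0,0,-0.046,1],[-0.6,-1.87,0.05,0,0,-0.046,1],[-0.6,-1.87,0.05,0,0,-0.046,1]]' 60;python3 -m creep '[[-0.6,-1.87,0.05,0,0,-0.046,1],[-0.6,-1.87,0.05,0,0,-0.046,1],[-0.6,-1.87,0.05,0,0,-0.046,1],[-0.6,-1.87,0.05,0,0,-0.046,1],[-0.6,-1.87,0.05,0,0,-0.046,1]]' 60; python3 - <<'E'
from plan import *
log();show()
print(atz("top",(344,222),.075))
ya=np.radians(39.5);X=np.array([np.cos(ya),np.sin(ya),0]);S=np.array([.472,.3185,0])
R=Rt(ya,zdir=[0,0,-1])
rows(S-.11*X+[0,0,.18],R,5)
im=shot("top");crop(im,290,110,100,100,6,"pics/t10.png");crop(im,130,140,150,150,4,"pics/t11.png")
im=shot('side');crop(im,240,60,160,140,5,'pics/s10.png')
E
```

```text
clock: 16.07
tcp_pos: [0.5182, 0.1071, 0.291]
tcp_rot: [-0.0, 0.993, 0.117, -0.001]
force: [-0.4, -0.1, -4.6]
grip_width: 0.018
clock: 16.48
tcp_pos: [0.4599, 0.186, 0.2886]
tcp_rot: [-0.001, 0.973, 0.23, -0.001]
force: [-0.0, -1.1, -3.2]
grip_width: 0.0175
clock: 16.9
tcp_pos: [0.3851, 0.2495, 0.2864]
tcp_rot: [-0.001, 0.94, 0.34, -0.001]
force: [0.5, 0.0, -4.0]
grip_width: 0.0178
t 16.9 p [0.3851 0.2495 0.2864] R cols [[0.768, 0.64, -0.002], [0.64, -0.768, -0.002], [-0.003, 0.0, -1.0]] F [ 0.5  0.  -4. ] M [ 0.05 -0.15 -0.03] w 0.0178 q [ 3.300e-01  5.300e-02  1.617e+00  1.000e-03  1.474e+00 -3.650e-01]
[ 0.39677866 -0.00126171  0.075     ]
n 5 row cm [0.021 0.043 2.128] rad [-0.0004  0.0003  0.001 ] |d|mm 21.3 deg 0.06
```

View pics/t10.png

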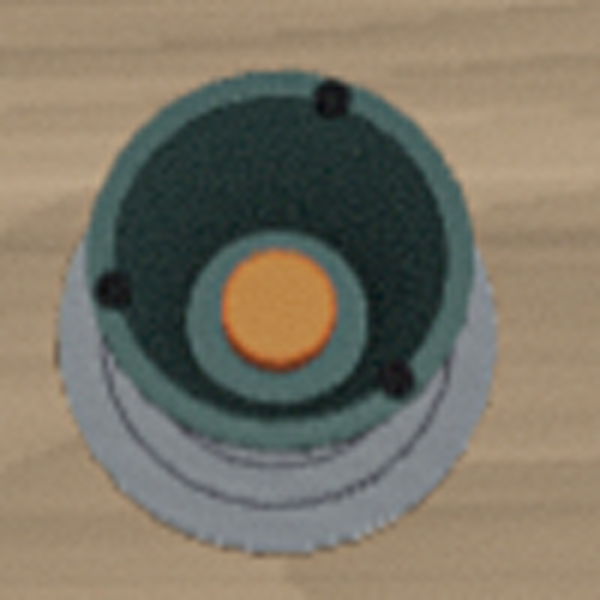

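View pics/t11.png

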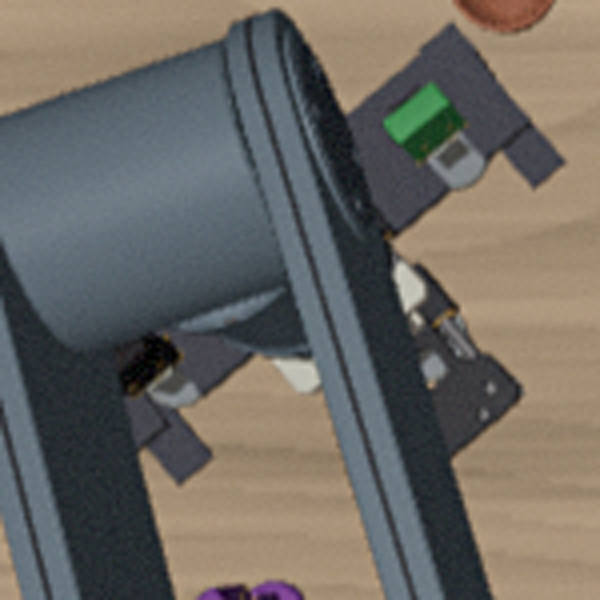

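View pics/s10.png

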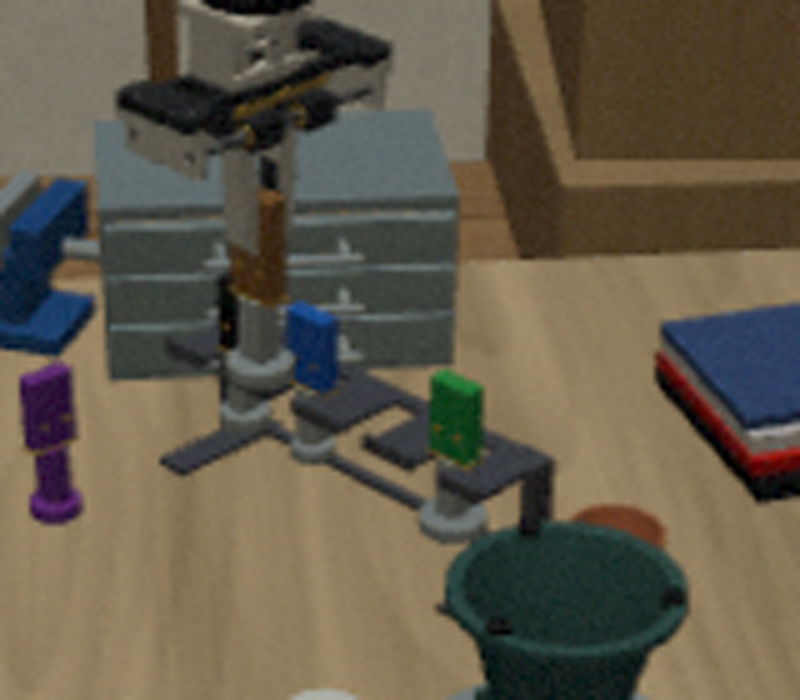

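t10 shows the cover level and concentric, its top now at (278,308) instead of (278,302). t11 and s10 show the neighbouring tools undisturbed and the driver in front of the rack. I'll compare the cover shift with the prediction and descend.

```bash
python3 -m creep '[[0,0,2,0,0,0,1],[0,0,3.5,0,0,0,1],[0,0,3.5,0,0,0,1],[0,0,2.4,0,0,0,1],[0,0,1,0,0,0,1]]' 60;python3 -m creep '[[0,0,0,0,0,0,1],[0,0,0,0,0,0,1],[0,0,0,0,0,0,1],[0,0,0,0,0,0,1],[0,0,0,0,0,0,1]]' 60; python3 - <<'E'
from plan import *
log();show()
a=cv2.imread("pics/c4.png");b=cv2.imread("pics/t10.png")
for im in(a,b):
    h=cv2.cvtColor(im,cv2.COLOR_BGR2HSV);m=cv2.inRange(h,(8,120,150),(22,255,255))
    n,l,s,c=cv2.connectedComponentsWithStats(m);i=1+np.argmax(s[1:,4]);e=cv2.fitEllipse(max(cv2.findContours((l==i).astype(np.uint8),0,1)[0],key=len));print(c[i],s[i],e)
print((proj("top",[[.557,.016,.065],[.557,.016,.0745]])-[290,110])*6)
ya=np.radians(39.5);X=np.array([np.cos(ya),np.sin(ya),0]);S=np.array([.472,.3185,0])
R=Rt(ya,zdir=[0,0,-1])
rows(S-.11*X+[0,0,.1626],R,1)
im=shot('side');crop(im,250,100,120,80,6,'pics/s11.png')
E
```

```text
clock: 17.42
tcp_pos: [0.3836, 0.2477, 0.1593]
tcp_rot: [-0.0, 0.941, 0.339, -0.004]
force: [-0.4, -0.5, -4.3]
grip_width: 0.0176
clock: 17.83
tcp_pos: [0.3867, 0.2492, 0.1647]
tcp_rot: [-0.001, 0.941, 0.339, 0.001]
force: [0.1, -0.0, -3.7]
grip_width: 0.0175
t 17.83 p [0.3867 0.2492 0.1647] R cols [[0.77, 0.638, 0.002], [0.638, -0.77, -0.0], [0.001, 0.001, -1.0]] F [ 0.1 -0.  -3.7] M [-0.01 -0.13 -0.01] w 0.0175 q [ 3.280e-01  1.420e-01  1.823e+00  1.000e-03  1.175e+00 -3.640e-01]
[277.90104681 302.19632629] [  222   246   114   113 10126] ((277.9110412597656, 302.19097900390625), (112.16340637207031, 113.10157775878906), 97.10202026367188)
[278.4674449  306.43000906] [ 223  251  113  113 9937] ((278.4652099609375, 306.4410400390625), (110.76914978027344, 112.41943359375), 101.17292022705078)
[[275.64424508 306.34946145]
 [275.87545315 301.26152376]]
n 1 row cm [-0.01   0.078  0.212] rad [-0.0005 -0.0017  0.0026] |d|mm 2.3 deg 0.18
```

View pics/s11.png

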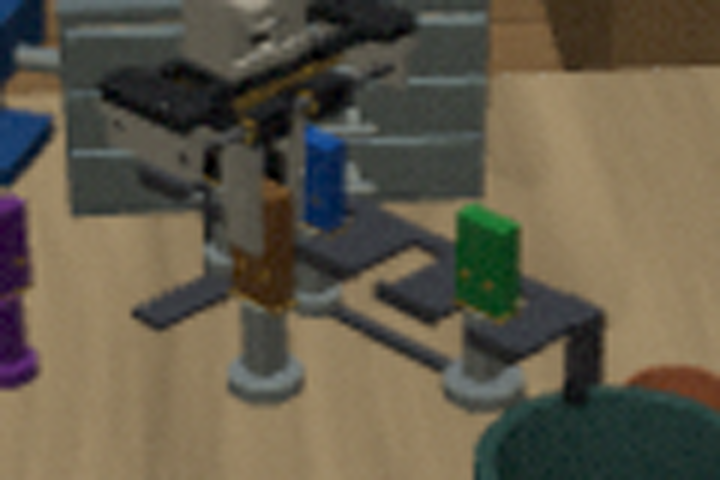

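```bash
python3 -m creep '[[0.5,0.08,0.2,0,0,0.003,1],[1.5,0,0,0,0,0,1],[1.5,0,0,0,0,0,1],[1,0,0,0,0,0,1],[0.5,0,0,0,0,0,1]]' 60;python3 -m creep '[[0.5,0,0,0,0,0,1],[0,0,0,0,0,0,1],[0,0,0,0,0,0,1],[0,0,0,0,0,0,1],[0,0,0,0,0,0,1]]' 60; python3 - <<'E'
from plan import *
log();show()
ya=np.radians(39.5);X=np.array([np.cos(ya),np.sin(ya),0]);Y=np.array([-X[1],X[0],0]);S=np.array([.472,.3185,0])
R=Rt(ya,zdir=[0,0,-1]);p=st()[1]
print("rel rack",(p-S)@X,(p-S)@Y)
rows(S+[0,0,.1626],R,1)
im=shot('side');crop(im,260,100,100,80,7,'pics/s12.png')
im=shot("top");crop(im,150,130,130,120,6,"pics/t12.png")
E
```

```text
clock: 18.3
tcp_pos: [0.4261, 0.2809, 0.1613]
tcp_rot: [-0.001, 0.941, 0.338, -0.0]
force: [-0.1, 0.2, -3.9]
grip_width: 0.0176
clock: 18.72
tcp_pos: [0.428, 0.2829, 0.1611]
tcp_rot: [-0.0, 0.941, 0.338, -0.001]
force: [-0.0, 0.8, -5.1]
grip_width: 0.0174
t 18.72 p [0.428  0.2829 0.1611] R cols [[0.772, 0.636, -0.002], [0.636, -0.772, -0.002], [-0.002, 0.0, -1.0]] F [-0.   0.8 -5.1] M [-0.01 -0.18  0.08] w 0.0174 q [ 3.660e-01  2.410e-01  1.706e+00  1.000e-03  1.196e+00 -3.240e-01]
rel rack -0.056561892139919634 0.0005196963363463797
n 1 row cm [ 5.656  0.05  -0.155] rad [-0.0017  0.0017 -0.0003] |d|mm 56.6 deg 0.14
```

View pics/s12.png

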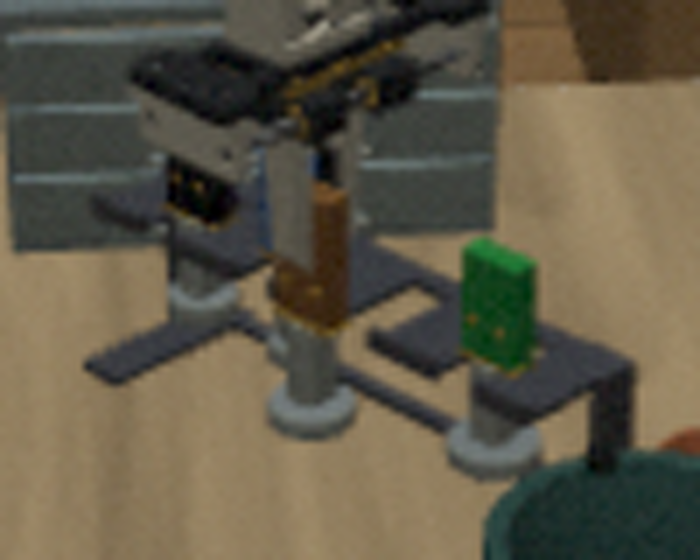

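View pics/t12.png

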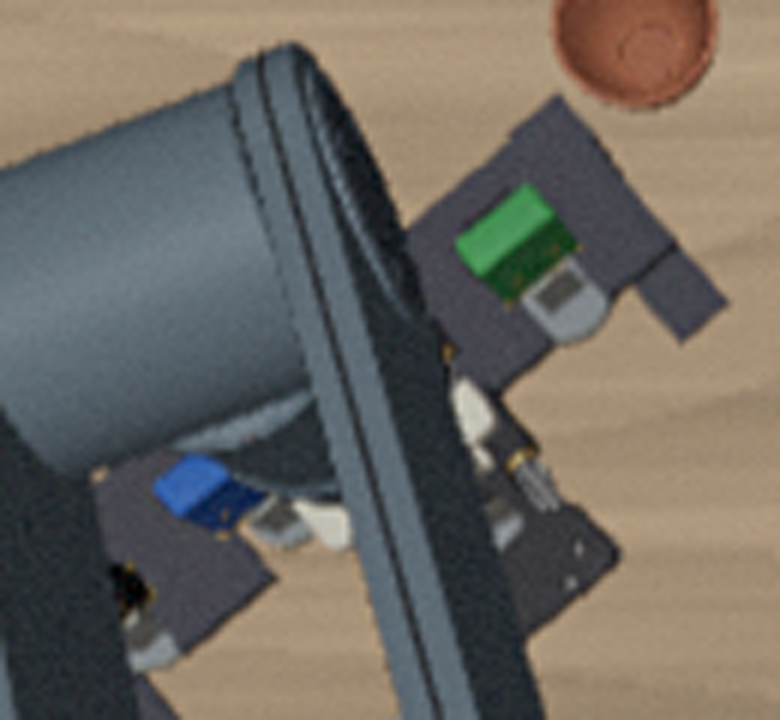

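```bash
python3 - <<'E'
from plan import *
ya=np.radians(39.5);X=np.array([np.cos(ya),np.sin(ya),0]);Y=np.array([-X[1],X[0],0]);S=np.array([.472,.3185,0])
f=lambda P:((proj("side",P)-[260,100])*7+3).round(0).tolist()
print("green side mouth corner z105,112",f([S-.034*X-.0135*Y+[0,0,.105],S-.034*X-.0135*Y+[0,0,.112]]))
print("blue side",f([S-.034*X+.0135*Y+[0,0,.105]]),"closed end green",f([S+.031*X-.0135*Y+[0,0,.105]]), "blue", f([S+.031*X+.0135*Y+[0,0,.105]]))
p=st()[1]; z0=p[2]-.1006
print("foot centre top",f([[p[0],p[1],z0+.014]]),"handle top",f([[p[0],p[1],z0+.14]]))
im=cv2.imread("pics/s12.png")
for P in [S-.034*X-.0135*Y+[0,0,.112],S-.034*X-.0135*Y+[0,0,.105],S+.031*X-.0135*Y+[0,0,.105],S+.031*X+.0135*Y+[0,0,.105],S-.034*X-.048*Y+[0,0,.105],[p[0],p[1],z0+.014],S-.075*Y+[0,0,.168]]:
    u=f([P])[0];cv2.circle(im,(int(u[0]),int(u[1])),4,(0,0,255),-1)
cv2.imwrite("pics/s12m.png",im)
E
```

```text
green side mouth corner z105,112 [[362.0, 342.0], [362.0, 330.0]]
blue side [[326.0, 324.0]] closed end green [[446.0, 299.0]] blue [[410.0, 282.0]]
foot centre top [[314.0, 397.0]] handle top [[313.0, 185.0]]
```

View pics/s12m.png

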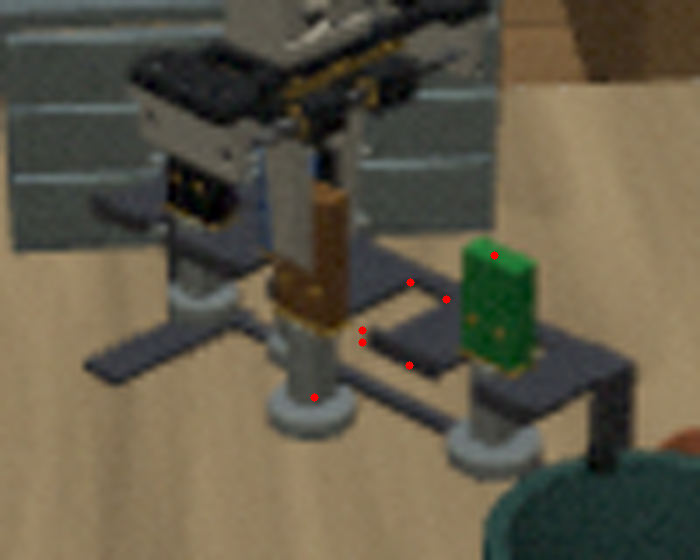

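```bash
python3 - <<'E'
from plan import *
im=shot('side');crop(im,288,118,40,50,14,'pics/s13.png')
p=st()[1];print(p); z0=p[2]-.1006
f=lambda P:((proj("side",P)-[288,118])*14+6.5).round(0)
img=cv2.imread('pics/s13.png')
ya=np.radians(39.5);X=np.array([np.cos(ya),np.sin(ya),0]);Y=np.array([-X[1],X[0],0])
t=np.linspace(0,2*np.pi,60)
for zz,r in((.014,.024),(0,.024)):
    pts=f(np.c_[p[0]+r*np.cos(t),p[1]+r*np.sin(t),0*t+z0+zz]);cv2.polylines(img,[pts.astype(np.int32)],True,(0,0,255),1)
for zz,hx,hy in((.14,.02,.009),(.062,.02,.009)):
    pts=f([p+a*hx*Y+b*hy*X+[0,0,z0+zz-p[2]] for a,b in((1,1),(1,-1),(-1,-1),(-1,1))]);cv2.polylines(img,[pts.astype(np.int32)],True,(0,255,255),1)
cv2.imwrite('pics/s13m.png',img)
E
```

```text
[0.42829892 0.28305367 0.16126533]
```

View pics/s13m.png

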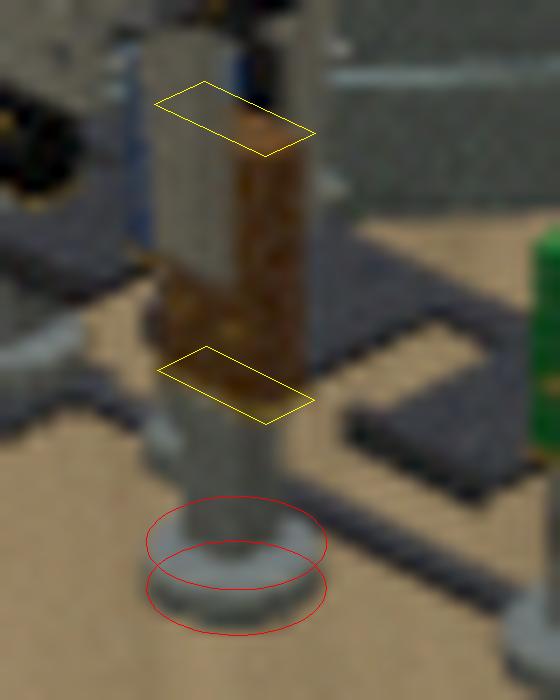

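```bash
python3 - <<'E'
from plan import *
im=cv2.imread('pics/side0.png')[:,:,::-1]  # robot out of the way
k=14;x0,y0=286,125
crop(im,x0,y0,56,42,k,'pics/s14.png')
img=cv2.imread('pics/s14.png')
f=lambda P:((proj("side",P)-[x0,y0])*k+6.5)
ya=np.radians(39.5);X=np.array([np.cos(ya),np.sin(ya),0]);Y=np.array([-X[1],X[0],0]);S=np.array([.472,.3185,0])
def L(pts,c,z=.105):
    u=f([S+a*X+b*Y+[0,0,z] for a,b in pts]);cv2.polylines(img,[u.astype(np.int32)],False,c,1)
L([(-.034,.0135),(.031,.0135),(.031,-.0135),(-.034,-.0135)],(0,0,255))
L([(-.034,-.0135),(-.034,-.0615)],(0,0,255));L([(-.034,.0135),(-.034,.0615)],(0,0,255))
L([(-.034,-.0135),(-.034,-.0615)],(255,0,255),.112);L([(-.034,.0135),(-.034,.0615)],(255,0,255),.112)
for y in(-.075,.075): L([(.009,y+.02),(-.009,y+.02),(-.009,y-.02),(.009,y-.02),(.009,y+.02)],(0,255,255),.168)
cv2.imwrite('pics/s14m.png',img)
E
```

```text
(no output)
```

View pics/s14m.png

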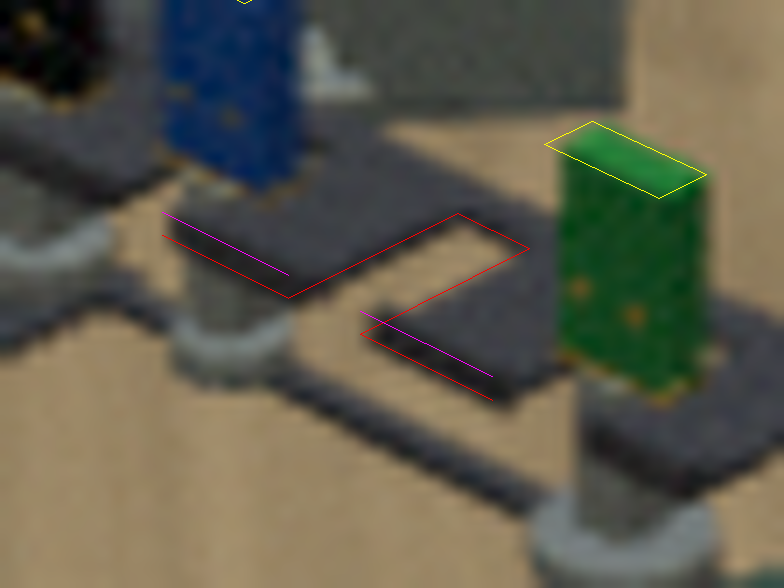

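View pics/s14.png

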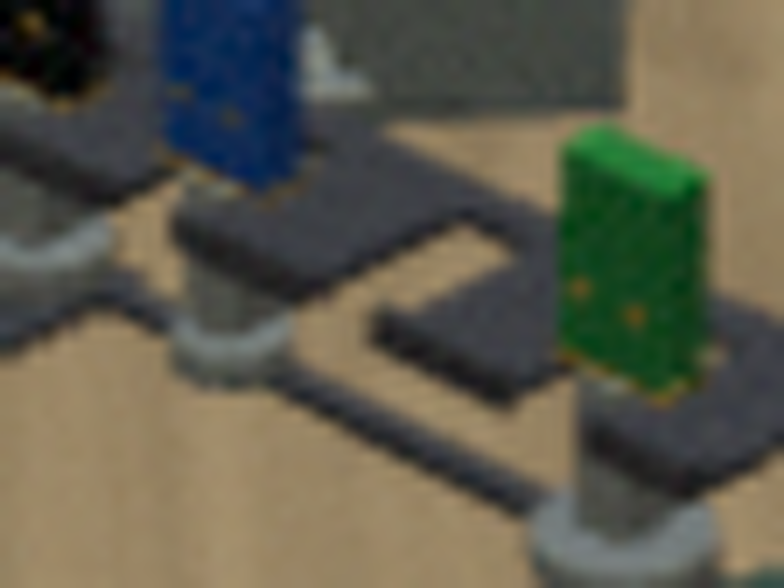

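```bash
python3 -m creep '[[0.5,0.03,0,0,0,0,1],[0.5,0,0,0,0,0,1],[0.5,0,0,0,0,0,1],[0.4,0,0,0,0,0,1],[0.3,0,0,0,0,0,1]]' 60; python3 - <<'E'
from plan import *
log();show()
ya=np.radians(39.5);X=np.array([np.cos(ya),np.sin(ya),0]);Y=np.array([-X[1],X[0],0]);S=np.array([.472,.3185,0])
p=st()[1];print("rel rack",(p-S)@X,(p-S)@Y)
E
```

```text
clock: 19.28
tcp_pos: [0.4463, 0.2974, 0.1611]
tcp_rot: [-0.001, 0.941, 0.338, -0.001]
force: [-0.1, 0.9, -3.8]
grip_width: 0.018
t 19.28 p [0.4463 0.2974 0.1611] R cols [[0.772, 0.636, -0.001], [0.636, -0.772, -0.002], [-0.002, 0.001, -1.0]] F [-0.1  0.9 -3.8] M [-0.05 -0.16  0.01] w 0.018 q [ 3.790e-01  2.810e-01  1.652e+00  1.000e-03  1.210e+00 -3.110e-01]
rel rack -0.033213640529766005 7.717316165710495e-05
```

Shank at the mouth with no contact. I'll check before going further in.

```bash
python3 - <<'E'
from plan import *
im=shot('side');crop(im,286,115,56,50,14,'pics/s15.png')
im=shot("top");crop(im,150,130,130,120,6,"pics/t15.png")
E
```

```text
(no output)
```

View pics/s15.png

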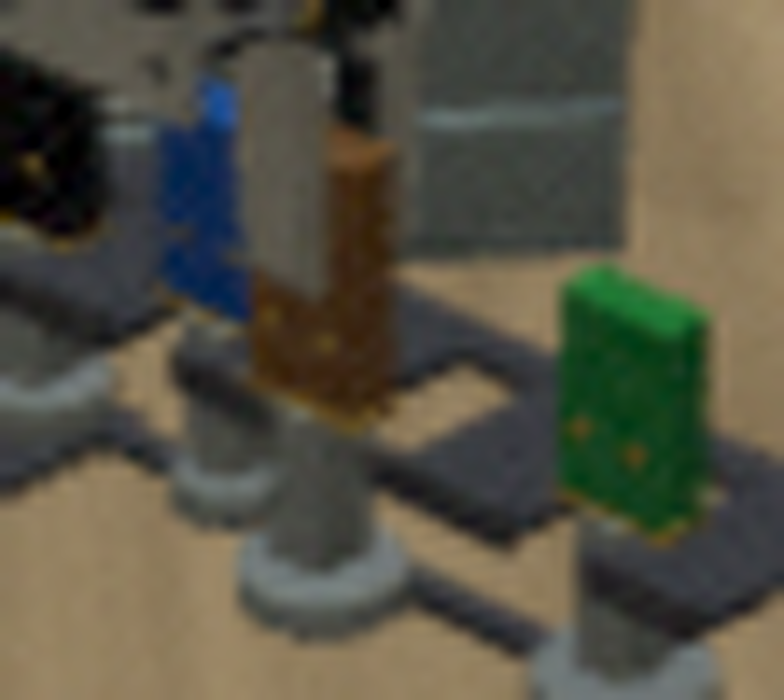

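s15 shows the shank (270–370, 450–550) at the slot mouth, the handle bottom above the prongs and the green and blue tools clear. Advancing slowly.

```bash
python3 -m creep '[[0.3,0,0,0,0,0,1],[0.3,0,0,0,0,0,1],[0.3,0,0,0,0,0,1],[0.3,0,0,0,0,0,1],[0.3,0,0,0,0,0,1]]' 60; python3 - <<'E'
from plan import *
log();show()
ya=np.radians(39.5);X=np.array([np.cos(ya),np.sin(ya),0]);Y=np.array([-X[1],X[0],0]);S=np.array([.472,.3185,0])
p=st()[1];print("rel rack",(p-S)@X,(p-S)@Y)
im=shot('side');crop(im,286,115,56,50,14,'pics/s16.png')
E
```

```text
clock: 19.8
tcp_pos: [0.4575, 0.3067, 0.1611]
tcp_rot: [-0.001, 0.941, 0.338, -0.001]
force: [1.0, 0.6, -4.6]
grip_width: 0.0179
t 19.8 p [0.4575 0.3067 0.1611] R cols [[0.772, 0.636, -0.001], [0.636, -0.772, -0.002], [-0.002, 0.0, -1.0]] F [ 1.   0.6 -4.6] M [-0.05 -0.1   0.03] w 0.0179 q [ 3.870e-01  3.060e-01  1.617e+00  1.000e-03  1.221e+00 -3.020e-01]
rel rack -0.018678457961650165 0.00013572718695363723
```

View pics/s16.png

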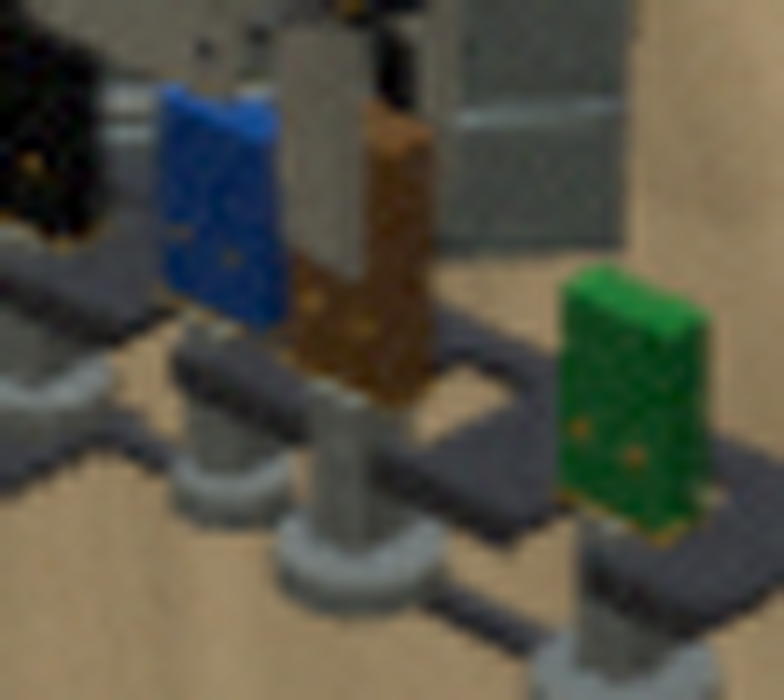

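s16 shows the shank inside the slot, between the blue-side prong edge (308) and the green-side one (372). It sits a little close to the blue side, so I'll shift 1 mm and continue.

```bash
python3 -m creep '[[0,0.1,0,0,0,0,1],[0.5,0,0,0,0,0,1],[0.5,0,0,0,0,0,1],[0.5,0,0,0,0,0,1],[0.3,0,0,0,0,0,1]]' 60; python3 - <<'E'
from plan import *
log();show()
ya=np.radians(39.5);X=np.array([np.cos(ya),np.sin(ya),0]);Y=np.array([-X[1],X[0],0]);S=np.array([.472,.3185,0])
p=st()[1];print("rel rack",(p-S)@X,(p-S)@Y)
im=shot('side');crop(im,286,115,56,50,14,'pics/s17.png')
E
```

```text
clock: 20.27
tcp_pos: [0.4726, 0.3177, 0.1611]
tcp_rot: [-0.001, 0.941, 0.338, -0.001]
force: [1.2, -0.2, -4.2]
grip_width: 0.0178
t 20.27 p [0.4726 0.3177 0.1611] R cols [[0.772, 0.636, -0.001], [0.636, -0.772, -0.001], [-0.001, 0.001, -1.0]] F [ 1.2 -0.2 -4.2] M [-0.08 -0.14 -0.02] w 0.0178 q [ 3.950e-01  3.380e-01  1.571e+00  1.000e-03  1.234e+00 -2.940e-01]
rel rack -7.83774396703275e-05 -0.0009625772452452631
```

View pics/s17.png

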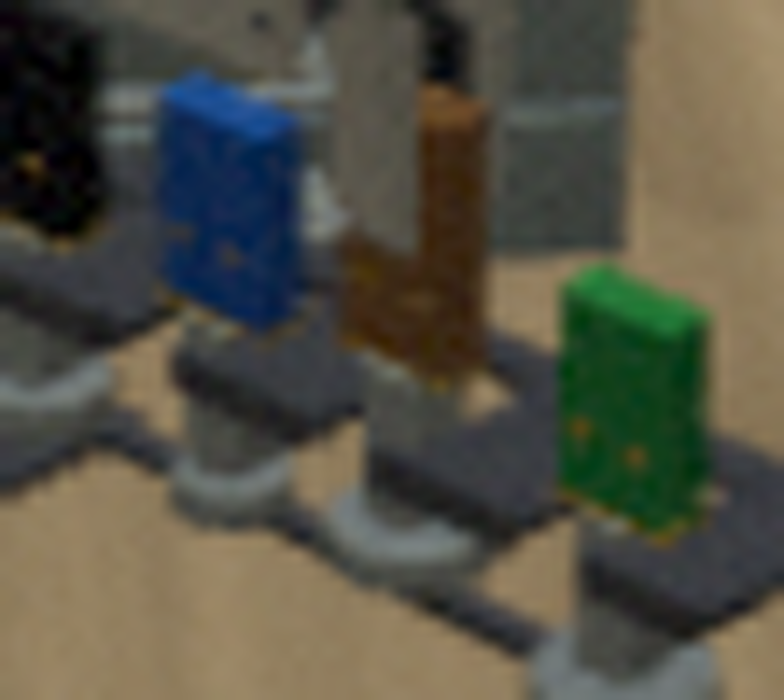

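s17 shows the driver fully in the slot, shoulders above both prongs, neighbours untouched. Lowering onto the prongs.

```bash
python3 -m creep '[[0,0,0.3,0,0,0,1],[0,0,0.4,0,0,0,1],[0,0,0.4,0,0,0,1],[0,0,0.2,0,0,0,1],[0,0,0.1,0,0,0,1]]' 60; python3 -c "
from plan import *;log();show()"; python3 -m creep '[[0,0,0.1,0,0,0,1],[0,0,0.1,0,0,0,1],[0,0,0.05,0,0,0,1],[0,0,0,0,0,0,1],[0,0,0,0,0,0,1]]' 60; python3 -c "
from plan import *;log();show()"
```

```text
clock: 20.73
tcp_pos: [0.4712, 0.3169, 0.1463]
tcp_rot: [-0.0, 0.941, 0.338, -0.002]
force: [-1.2, -0.0, -4.3]
grip_width: 0.0177
t 20.73 p [0.4712 0.3169 0.1463] R cols [[0.772, 0.636, -0.003], [0.636, -0.772, -0.002], [-0.003, -0.0, -1.0]] F [-1.2 -0.  -4.3] M [ 0.02 -0.17 -0.  ] w 0.0177 q [ 3.950e-01  3.490e-01  1.593e+00  1.000e-03  1.203e+00 -2.950e-01]
clock: 21.15
tcp_pos: [0.4718, 0.3172, 0.1447]
tcp_rot: [-0.001, 0.941, 0.338, -0.001]
force: [-0.1, -1.0, -4.3]
grip_width: 0.0179
t 21.15 p [0.4718 0.3172 0.1447] R cols [[0.772, 0.636, -0.001], [0.636, -0.772, -0.002], [-0.002, 0.001, -1.0]] F [-0.1 -1.  -4.3] M [-0.07 -0.14  0.04] w 0.0179 q [ 3.950e-01  3.510e-01  1.595e+00  1.000e-03  1.197e+00 -2.950e-01]
```

```bash
python3 -m creep '[[0,0,0.05,0,0,0,1],[0,0,0.05,0,0,0,1],[0,0,0.03,0,0,0,1],[0,0,0,0,0,0,1],[0,0,0,0,0,0,1]]' 60; python3 -c "
from plan import *;log();show()
im=shot('side');crop(im,286,115,56,50,14,'pics/s18.png')"
```

```text
clock: 21.57
tcp_pos: [0.4719, 0.3172, 0.1436]
tcp_rot: [-0.001, 0.941, 0.338, -0.001]
force: [-0.4, -1.4, -1.7]
grip_width: 0.0175
t 21.57 p [0.4719 0.3172 0.1436] R cols [[0.772, 0.636, -0.001], [0.636, -0.772, -0.001], [-0.002, 0.001, -1.0]] F [-0.4 -1.4 -1.7] M [-0.05  0.03  0.02] w 0.0175 q [ 3.950e-01  3.520e-01  1.596e+00  1.000e-03  1.195e+00 -2.950e-01]
```

View pics/s18.png

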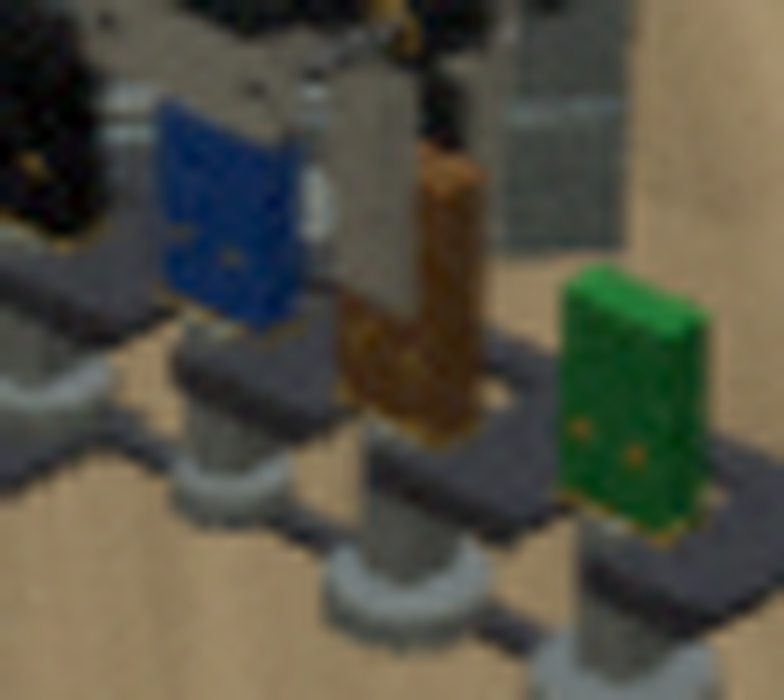

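Contact begins at z=0.1436, as predicted. s18 shows the handle's lower end on the prongs at (340–480, 400–440). Seating it and releasing.

```bash
python3 -m creep '[[0,0,0.05,0,0,0,1],[0,0,0.02,0,0,0,1],[0,0,0,0,0,0,1],[0,0,0,0,0,0,1],[0,0,0,0,0,0,1]]' 60; python3 -c "
from plan import *;log();show()";  python3 -m creep '[[0,0,0,0,0,0,2.2],[0,0,0,0,0,0,3],[0,0,0,0,0,0,4],[0,0,0,0,0,0,4.5],[0,0,0,0,0,0,4.5]]' 30; python3 -c "
from plan import *;log();show()
im=shot('side');crop(im,286,105,56,55,14,'pics/s19.png')"
```

```text
clock: 22.03
tcp_pos: [0.4719, 0.3172, 0.1435]
tcp_rot: [-0.001, 0.941, 0.338, -0.0]
force: [-2.3, -2.3, 5.0]
grip_width: 0.0178
t 22.03 p [0.4719 0.3172 0.1435] R cols [[0.772, 0.636, -0.0], [0.636, -0.772, -0.001], [-0.001, 0.001, -1.0]] F [-2.3 -2.3  5. ] M [-0.23  0.53  0.05] w 0.0178 q [ 3.950e-01  3.520e-01  1.596e+00  1.000e-03  1.194e+00 -2.950e-01]
clock: 22.45
tcp_pos: [0.4718, 0.3172, 0.1424]
tcp_rot: [-0.001, 0.941, 0.338, -0.001]
force: [0.2, -0.1, -0.2]
grip_width: 0.0429
t 22.45 p [0.4718 0.3172 0.1424] R cols [[0.772, 0.636, -0.001], [0.636, -0.772, -0.002], [-0.002, 0.0, -1.0]] F [ 0.2 -0.1 -0.2] M [-0.03 -0.15 -0.05] w 0.0429 q [ 3.950e-01  3.530e-01  1.597e+00  1.000e-03  1.193e+00 -2.950e-01]
```

View pics/s19.png

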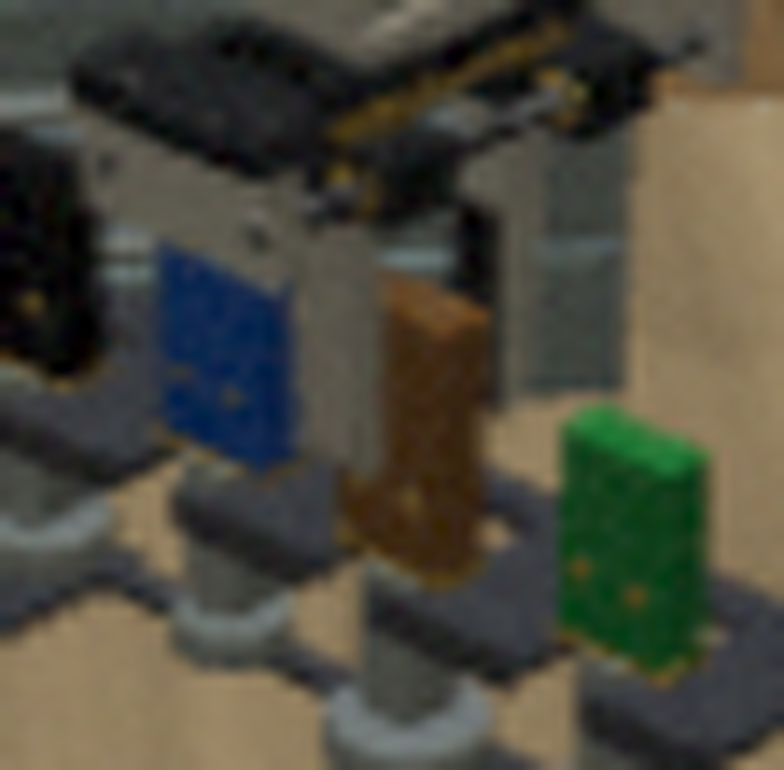

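The driver hangs upright on both prongs, fingers open on either side. Withdrawing straight up.

```bash
python3 -m creep '[[0,0,-1,0,0,0,4.5],[0,0,-2,0,0,0,4.5],[0,0,-3,0,0,0,4.5],[0,0,-4,0,0,0,4.5],[0,0,-4,0,0,0,4.5]]' 30;python3 -m creep '[[-3,0,-1,0,0,0,4.5],[-4,0,0,0,0,0,4.5],[-4,0,0,0,0,0,4.5],[-4,0,0,0,0,0,4.5],[-3,0,0,0,0,0,4.5]]' 30;python3 -m creep '[[-1,3,0,0,0,0,4.5],[-1,4,0,0,0,0,4.5],[-1,4,0,0,0,0,4.5],[-1,4,0,0,0,0,4.5],[0,3,0,0,0,0,4.5]]' 30; python3 - <<'E'
from plan import *
log();show()
im=shot('side');crop(im,260,100,120,110,6,'pics/s20.png');cv2.imwrite("pics/sF.png",im[:,:,::-1])
im=shot("top");cv2.imwrite("pics/tF.png",im[:,:,::-1]);crop(im,130,120,150,125,5,"pics/t20.png")
E
```

```text
clock: 22.92
tcp_pos: [0.4713, 0.3169, 0.2842]
tcp_rot: [-0.001, 0.941, 0.338, -0.002]
force: [0.3, 0.2, 0.2]
grip_width: 0.0448
clock: 23.33
tcp_pos: [0.3307, 0.2014, 0.2934]
tcp_rot: [-0.0, 0.941, 0.338, -0.001]
force: [-0.2, -1.0, 0.7]
grip_width: 0.0452
clock: 23.75
tcp_pos: [0.417, 0.0353, 0.2938]
tcp_rot: [0.0, 0.941, 0.337, -0.0]
force: [1.3, 0.7, 1.0]
grip_width: 0.045
t 23.75 p [0.417  0.0353 0.2938] R cols [[0.773, 0.635, -0.001], [0.635, -0.773, 0.001], [-0.0, -0.001, -1.0]] F [1.3 0.7 1. ] M [ 0.06 -0.14 -0.03] w 0.045 q [-1.830e-01 -3.000e-02  1.683e+00 -1.000e-03  1.488e+00 -8.700e-01]
```

View pics/s20.png

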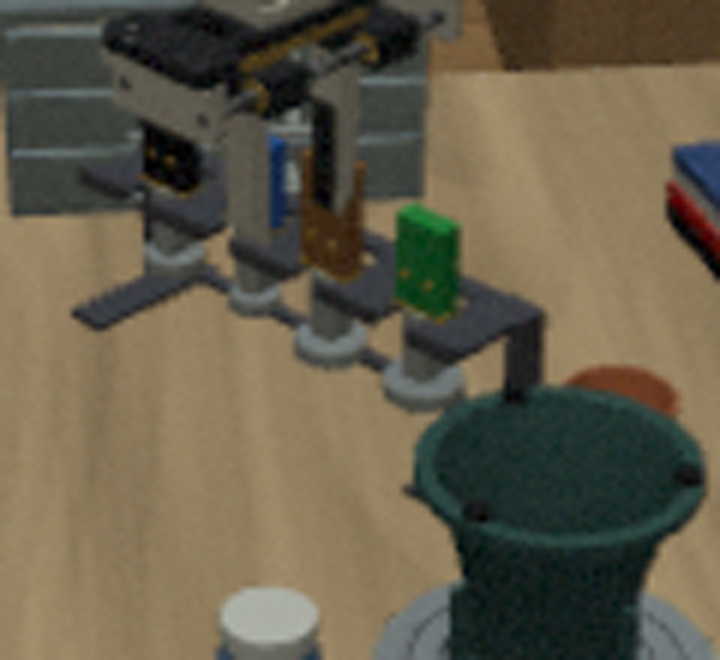

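View pics/tF.png

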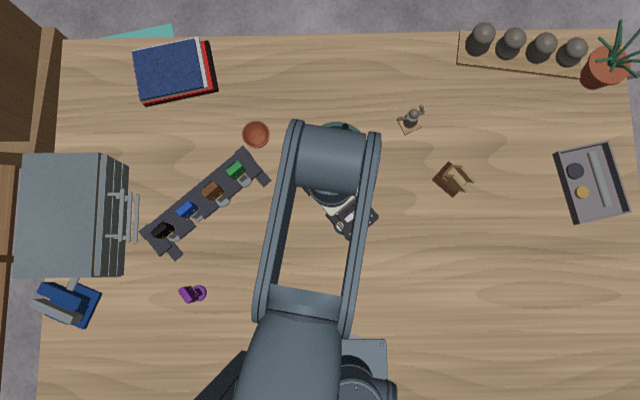

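View pics/t20.png

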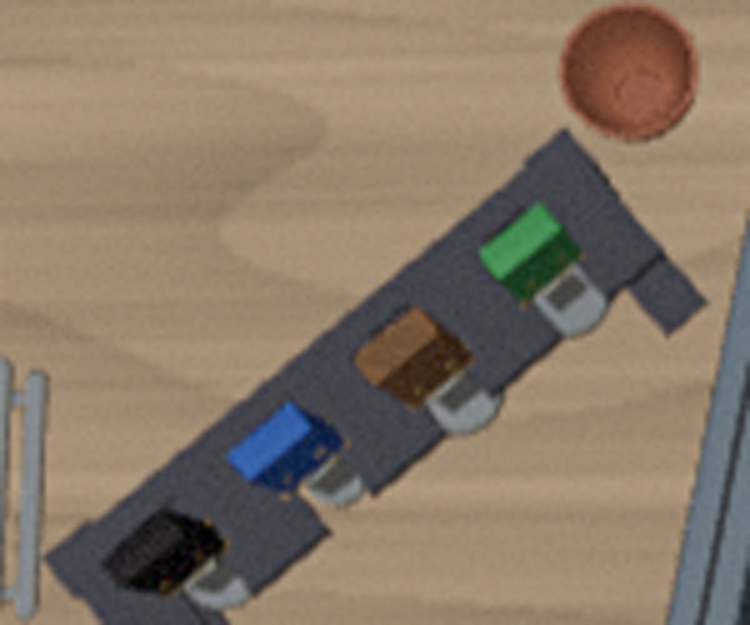

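tF and t20 show the driver hanging in the formerly empty slot at (213,191), aligned with green, blue and black, and everything else in place. I'll move the arm aside for one last check of the cover.

```bash
python3 -m creep '[[-3,2,-1,0,0,0,4.5],[-3.2,2.6,-1,0,0,0,4.5],[-3.2,2.6,0,0,0,0,4.5],[-3.2,2.6,0,0,0,0,4.5],[-3.2,2.6,0,0,0,0,4.5]]' 30;python3 -m creep '[[-2.5,3,0,0,0,0,4.5],[-2,3,0,0,0,0,4.5],[-1,3,0,0,0,0,4.5],[0,2,0,0,0,0,4.5],[0,0,0,0,0,0,4.5]]' 30; python3 - <<'E'
from plan import *
show()
im=shot("top");crop(im,290,110,100,100,6,"pics/t21.png");crop(im,200,80,300,200,2,"pics/t22.png")
for n in("pics/c4.png","pics/t10.png","pics/t21.png"):
    a=cv2.imread(n);h=cv2.cvtColor(a,cv2.COLOR_BGR2HSV);m=cv2.inRange(h,(8,120,165),(22,255,255))
    k,l,s,c=cv2.connectedComponentsWithStats(m);i=1+np.argmax(s[1:,4]);print(n,c[i].round(2),s[i])
E
```

```text
clock: 24.27
tcp_pos: [0.3731, -0.1578, 0.3135]
tcp_rot: [0.0, 0.941, 0.338, -0.0]
force: [0.4, 0.9, -0.2]
grip_width: 0.045
clock: 24.68
tcp_pos: [0.4025, -0.2795, 0.3121]
tcp_rot: [-0.0, 0.942, 0.337, -0.001]
force: [-0.5, 0.1, -0.4]
grip_width: 0.0448
t 24.68 p [ 0.4025 -0.2795  0.3121] R cols [[0.773, 0.634, -0.001], [0.634, -0.773, -0.001], [-0.001, 0.0, -1.0]] F [-0.5  0.1 -0.4] M [ 0.01 -0.13 -0.04] w 0.0448 q [-8.340e-01  1.020e-01  1.503e+00 -1.000e-03  1.539e+00 -1.521e+00]
pics/c4.png [277.88 302.2 ] [ 223  248  112  110 9662]
pics/t10.png [278.47 306.34] [ 224  252  111  111 9473]
pics/t21.png [278.41 306.35] [ 223  251  112  112 9645]
```

View pics/t21.png

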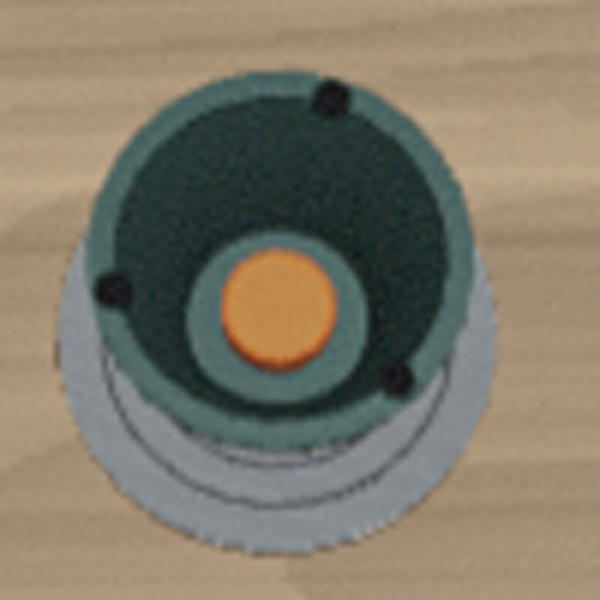

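The cover sits level and concentric. The rack contact (TCP 0.1436) also confirms the driver's offset in the grip, so its face was at 0.065 m at the press stop, exactly the home height. Handing in.

```bash
python3 -c "
from workcell import manip;print(manip.close_job())"
```

```text
the job is handed in; nothing more can be done
None
```

The cover is pressed home and the driver hangs in the free slot. The job was handed in at about 24.7 s of the 59 s allowed.

**What I did:** I took the driver from its rest by the shank, stood it upright on its face and let go. I took it again by the handle and pressed the cover straight down. I then hung the driver with its shoulders on both prongs and moved the arm clear.

**Last checks:**
- **Cover:** It clicked after about 4 mm (the force dropped) and stopped after about 9 mm. It then held 23 N with no further movement. The driver's face stopped 65 mm above the bench, which is the home height. The top view shows the cover level and centred.
- **Driver and surroundings:** The driver hangs upright in line with the green, blue and black tools, which look undisturbed, as do the other things on the bench.
- **Forces:** The highest wrist force in the end-of-move readings was about 19 N. The gripper never went into the well.

**Checks that disagreed:**
- **Cover drop:** Between the top views the cover moved 4.2 px in the 6x crop, against about 5 px predicted. That is about 0.15 px in the original picture, too small to settle the height, so I relied on the stop height and force.
- **Camera positions:** The two cameras differed by up to about 4 mm on some fixed points. I centred the shank in the slot by eye on close crops, and saw no sign of side contact while it went in.

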